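Assemble the dim-sum steamer

ROBOT

A 6-joint arm with a two-finger parallel gripper is mounted at the origin on a cart in front of the work surface, level with it; the furniture and walls round the work are solid. World frame = base frame: x ahead of the robot, y to its left, z up, the work surface at z = 0. Lengths are in mm, angles in rad, forces in N, time in s.
With the tool pointing down it reaches from about 350 to 950 mm from the base axis. Payload 17.4 kg.
Tool frame: the origin (TCP) lies on the front face of the gripper's body, between the roots of the fingers; the fingertips stand 84 mm ahead of it and the grasp point (between the pads) lies 65 mm ahead of it; z points along the fingers, y is the direction in which the jaws open and shut (so a half turn about z gives the same grasp; the last joint's range is limited). The gripper opens to 93 mm and grips with 3 to 60 N. Pads are 15 mm wide; open, the fingers measure 128 mm over their backs; the gripper's body (75 mm by 188 mm) begins 65 mm behind the grasp point.
Start: joints at [1.12, 0.116, 1.442, -0, 1.584, -0.038], TCP at [270.802, 618.304, 302.746] pointing down, gripper open.
Joint ranges: [-2.83, 2.83], [-0.83, 2.19], [0.07, 2.5], [-1.14, 4.28], [0.01, 3], [-2.97, 2.97]. Speed limits (rad/s): [1.89, 1.89, 2.22, 3.14, 3.14, 3.14].

INTERFACE

Orientations are given as a rotation vector (axis times angle).
In Python, from station import * gives the robot as it stands. The module is installed in compiled form; this text tells all that it offers.
- The arm moves only by the tool send_rows, never from a script. Its arguments are lists of equal length, an entry for each row: "jaw": the opening, from 0 (shut) to 1 (fully open); "dp": the shift along the world's x, y, z in m, a list of three; "rotation": the turn, a rotation vector about the world's x, y, z in degrees, a list of three. A call has 1 to 5 rows; each row is the pose to reach, as a shift and turn from the pose measured when the call began; what a row does not reach only later rows make up. A row lasts 1/12 s, in which the tool goes at most 41.7 mm and 7.16 degrees, less where a joint would pass 70% of its speed; a pose out of reach is approached as far as the arm can. A call with a gripper value outside its range is refused whole. The fingers move at their own pace and stop on an object; "squeeze" is the grip in N (left out, the last holds). Time passes only in rows, so rows that repeat a pose let the fingers close. It gives the time, the measured TCP pose, the force and the opening at its end, in the units of the state.
- get_obs(): the state, without advancing time (a new reading comes with each control period).
- capture(name): name is "scene" or "top" or "wrist"; returns (picture, depth): 420x560x3 uint8, red, green, blue; 420x560 float32, mm along the optical axis (not along the pixel's ray), 0 where there is no reading.
- calibration(name): a dict with "mtx" (3x3 intrinsics, pixels), "world_from_camera" (4x4, takes a point from camera to world coordinates). Camera axes: x right, y down, z forward; pixel columns grow to the right and rows downward; lengths in mm; the calibration is good to about 2 mm. A picture is of the moment at which its call begins: read the wrist's pose just before it. calibration takes no time and is no camera call; for the wrist camera it gives the pose at the moment of the call.
- hand_in(): hands the job in, once; it reports no verdict.
Trained networks look in the newest picture that a camera, given by its name, has taken for a name from the list of things; names that differ only in an ending like _2 or _b are one class to them, and where a whole thing is asked for, a point or a joint stands for the part that bears it (a point fixed in the world has none). Each returns a list of dicts, best first, with "p" (0 to 1); they miss things now and then, are a little off and sometimes report something else, mostly with a low value. They report only what shows in the picture. A call takes as long as a camera call. They do not tell look-alikes from the thing itself.
- outline_of(camera, thing): "region" (420x560 bool, what is visible of it) and "at" ([column, row] in pixels, amid what is visible of it).
The state is a dict: "t": time; "joint_positions": joint angles; "qd": joint speeds; "tau": joint torques, N m; "eef_pos": TCP position; "eef_rot": TCP orientation; "ft_force": force on the tool from outside, world axes, zero at the start; "ft_torque": the same for the moment, N m; "gripper_width": opening from 0.0 (shut) to 1.0 (fully open).
Only numpy, scipy, OpenCV 4.12 (cv2) and the standard library are available. Lean on these libraries where they do the work, as an engineer would, in place of code of your own. Each camera call takes 0.05 s, during which the arm holds its last target.

TASK

Build up the little bamboo steamer on the round cork mat: first stand the deep basket in the middle of the mat, then set the shallow basket squarely on top of it, then stand the small white sauce dish upright in the middle of the shallow basket, and last put the lid squarely on top. Do it in that order, one piece at a time, and leave the kitchen timer, the glass bowl and the food tin where they are.

Things in the scene. Friction and masses are not known exactly. Their poses are not given: they have to be found in the camera images.
- mat: Flat round cork mat (a coaster), 88 mm across, 8 mm thick, fixed to the worktop. Origin: centre of its underside, on the worktop (z = 0); z up.
- deep_basket: Deep round bamboo steamer basket, open on top, 110 mm outer diameter, 66 mm high, upright wall 10 mm thick (inner diameter 90 mm), flat closed floor 6 mm thick, three thin hoops round the outside; the taller of the two baskets. About 150 g. Loose. Origin: centre of its underside; z up. Can be pinched across the wall at the rim from above.
- shallow_basket: Shallow round bamboo steamer basket, open on top, 110 mm outer diameter, only 40 mm high, upright wall 10 mm thick (inner diameter 90 mm), flat closed floor 6 mm thick, two thin hoops round the outside; it rests flat on the rim of the deep basket (no interlock). About 110 g. Loose. Origin: centre of its underside; z up. Can be pinched across the wall at the rim from above.
- sauce_dish: Small white ceramic sauce dish, a straight round cup 38 mm in outer diameter and 28 mm high, low enough to fit under the lid, open on top, wall 3 mm. About 60 g. Loose. Origin: centre of its underside; z up.
- steamer_lid: Round bamboo lid, 110 mm diameter, flat underside, 14 mm high at its edge and slightly domed to 24 mm in the middle, with an upright loop handle over its centre: round bar 10 mm thick, 54 mm long over all, running along the lid's own x axis, its straight top part 28 mm long, from 49 to 59 mm above the underside. About 90 g. Loose. Origin: centre of its underside; z up.
- timer: Bystander: wind-up kitchen timer, red upper half on a white base, 70 mm across, 64 mm high, loose. Origin: centre of its underside. Leave it where it is.
- glass_bowl: Bystander: small pale glass bowl, 89 mm across at the rim, 34 mm high, loose. Origin: centre of its underside. Leave it where it is.
- food_tin: Bystander: round printed food tin, 75 mm across, 58 mm high, loose. Origin: centre of its underside. Leave it where it is.
Mind the look-alikes: they are no part of the job. What is meant by the sauce_dish is not turquoise, and is the larger of those in its own colour.

How it is judged (in metres and radians):
On the way, in this order (a step that is already met when the one before it is completed fails the run):
1. the deep basket stands centred on the cork mat, released (horizontal distance between deep_basket and mat below 0.015 m and z of deep_basket in the frame of mat between 0.003 and 0.013 m and angle between deep_basket's own z axis and vertical below 0.1 rad and linear speed of deep_basket below 0.02 m/s and angular speed of deep_basket below 0.2 rad/s and contact force between deep_basket and the fingers below 0.1 N), for 0.2 s.
2. the shallow basket stands squarely on the deep basket, released (horizontal distance between shallow_basket and deep_basket below 0.012 m and z of shallow_basket in the frame of deep_basket between 0.061 and 0.071 m and angle between shallow_basket's own z axis and vertical below 0.1 rad and linear speed of shallow_basket below 0.02 m/s and angular speed of shallow_basket below 0.2 rad/s and contact force between shallow_basket and the fingers below 0.1 N), for 0.2 s.
3. the sauce dish stands upright on the floor of the shallow basket, near its middle, released (horizontal distance between sauce_dish and shallow_basket below 0.02 m and z of sauce_dish in the frame of shallow_basket between 0.001 and 0.011 m and angle between sauce_dish's own z axis and vertical below 0.1 rad and linear speed of sauce_dish below 0.02 m/s and angular speed of sauce_dish below 0.2 rad/s and contact force between sauce_dish and the fingers below 0.1 N), for 0.2 s.
4. the lid lies level and squarely on the shallow basket, released (horizontal distance between steamer_lid and shallow_basket below 0.012 m and z of steamer_lid in the frame of shallow_basket between 0.035 and 0.045 m and angle between steamer_lid's own z axis and vertical below 0.1 rad and linear speed of steamer_lid below 0.02 m/s and angular speed of steamer_lid below 0.2 rad/s and contact force between steamer_lid and the fingers below 0.1 N), for 0.2 s.
At the end, for the whole second after the job is handed in: Deep basket on the mat within 15 mm of its centre, shallow basket on it within 12 mm, dish upright on the shallow basket's floor within 20 mm of its centre, lid on the shallow basket within 12 mm; each seated within 5 mm in height, level within 0.1 rad, released, at rest (all of step 1 and all of step 2 and all of step 3 and all of step 4); the robot touches nothing.
It fails at once if the kitchen timer is pushed more than 25 mm from its place or tipped over (distance of timer from where it was at the start of the episode above 0.025 m or angle between timer's own z axis and vertical above 0.4 rad).
It fails at once if the glass bowl is pushed more than 25 mm from its place or tipped over (distance of glass_bowl from where it was at the start of the episode above 0.025 m or angle between glass_bowl's own z axis and vertical above 0.4 rad).
It fails at once if the food tin is pushed more than 25 mm from its place or tipped over (distance of food_tin from where it was at the start of the episode above 0.025 m or angle between food_tin's own z axis and vertical above 0.4 rad).
It also fails if it takes over 104 s, if anything falls off the work surface, if the arm or the gripper's body presses on something with over 40 N, if the wrist force passes 120 N, or if a joint passes its speed limit or range.

## Working session

There is one attempt and no reset: what is moved stays moved. The work goes in short steps, Python scripts to look and compute and a tool call to move; the robot and the scene stay as the last step left them, time stands still between calls to the robot, and variables do not carry over. Pictures are saved under pics/ and viewed, and the job is handed in when it is done.

Besides the shell and the picture viewer there is one more tool, called after "Call:" as name(argument=value, ...), one argument or row to a line, values as JSON. send_rows: Moves the arm, as the interface text tells. Its arguments: {"type":"object","properties":{"jaw":{"type":"array"},"dp":{"type":"array"},"rotation":{"type":"array"},"squeeze":{"type":"number"}},"required":["jaw","dp","rotation"]}

```bash
mkdir -p pics; cat > h.py <<'E'
from station import *
import numpy as np, cv2
def save(n,img): cv2.imwrite(f'pics/{n}.png',cv2.cvtColor(img,cv2.COLOR_RGB2BGR))
def cloud(cam,depth,cal=None):
    c=cal or calibration(cam); K=np.array(c['mtx']); T=np.array(c['world_from_camera'])
    v,u=np.mgrid[:depth.shape[0],:depth.shape[1]]
    P=np.stack([(u-K[0,2])*depth/K[0,0],(v-K[1,2])*depth/K[1,1],depth],-1)
    return P@T[:3,:3].T+T[:3,3]
E
python3 - <<'E'
from h import *
o=get_obs(); print(o['t'],o['eef_pos'],o['eef_rot'],o['gripper_width'],o['ft_force'])
for c in ['scene','top']:
    p,d=capture(c); save(c+'0',p); np.save(c+'0.npy',d)
    P=cloud(c,d)
    print(c,np.array(calibration(c)['world_from_camera'])[:3,3])
    for t in ['mat','deep_basket','shallow_basket','sauce_dish','steamer_lid','timer','glass_bowl','food_tin']:
        for r in outline_of(c,t)[:5]:
            m=r['region']&(d>0); q=P[m]
            if len(q): print(t,round(r['p'],2),np.round(r['at']),m.sum(),'min',np.percentile(q,2,0).round(),'max',np.percentile(q,98,0).round())
E
```

```text
0.0 [270.77077317 618.20187314 302.00063303] [-6.43821242e-01 -3.07467740e+00  1.76133085e-03] 0.9966649505431852 [0.51983288 0.22253503 0.09928346]
scene [ -98.40272138 -592.53620617  650.30977981]
mat 0.71 [208. 220.] 917 min [383. 113.   3.] max [464. 193.  11.]
deep_basket 0.68 [380. 247.] 3382 min [ 526. -216.    4.] max [ 628. -115.   68.]
shallow_basket 0.68 [215. 165.] 1475 min [517. 258.   2.] max [618. 361.  42.]
sauce_dish 0.72 [340. 333.] 212 min [ 381. -256.    3.] max [ 405. -233.   20.]
sauce_dish 0.7 [322. 298.] 454 min [ 409. -184.    4.] max [ 444. -149.   29.]
sauce_dish 0.7 [309. 269.] 218 min [ 454. -110.    3.] max [481. -84.  23.]
steamer_lid 0.59 [267. 190.] 1427 min [539.  98.   0.] max [650. 211.  58.]
timer 0.86 [259. 248.] 1265 min [400. -33.   1.] max [455.  28.  64.]
glass_bowl 0.98 [312. 215.] 1070 min [537. -38.   6.] max [621.  45.  36.]
food_tin 0.78 [168. 182.] 1318 min [393. 259.  -0.] max [474. 333.  59.]
food_tin 0.65 [324. 296.] 477 min [ 409. -184.    3.] max [ 444. -149.   29.]
top [ 398.65812771   25.90169353 1228.58941142]
mat 0.97 [212. 239
[... 263 characters left out ...]
.] max [615. 365.  44.]
sauce_dish 0.79 [350. 234.] 199 min [ 409. -181.   -0.] max [ 442. -147.   32.]
sauce_dish 0.7 [347. 168.] 2079 min [ 525. -210.    3.] max [ 628. -107.   70.]
sauce_dish 0.5 [316. 217.] 118 min [ 454. -108.   -0.] max [479. -82.  26.]
steamer_lid 0.57 [213. 166.] 1647 min [541. 103.  12.] max [638. 199.  59.]
timer 0.74 [278. 232.] 753 min [401. -29.  -0.] max [463.  35.  66.]
timer 0.31 [210. 237.] 1030 min [385. 119.   4.] max [460. 195.  14.]
glass_bowl 0.66 [278. 167.] 1134 min [539. -37.   2.] max [618.  44.  37.]
food_tin 0.64 [147. 233.] 1055 min [393. 262.   1.] max [463. 334.  61.]
food_tin 0.47 [351. 232.] 256 min [ 409. -188.   -3.] max [ 444. -147.   32.]
```

```bash
python3 - <<'E'
import cv2
a=cv2.imread('pics/top0.png');cv2.imwrite('pics/top0z.png',cv2.resize(a[120:290,100:400],None,fx=2.6,fy=2.6,interpolation=cv2.INTER_CUBIC))
a=cv2.imread('pics/scene0.png');cv2.imwrite('pics/scene0z.png',cv2.resize(a[130:370,130:450],None,fx=2.4,fy=2.4,interpolation=cv2.INTER_CUBIC))
E
```

```text
(no output)
```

View pics/top0z.png

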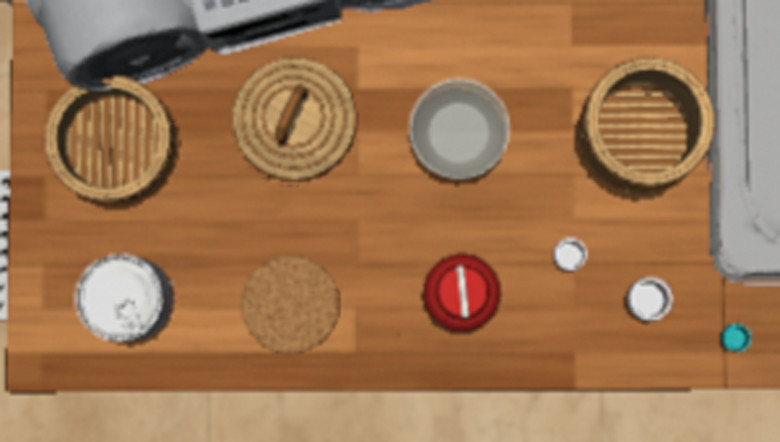

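View pics/scene0z.png

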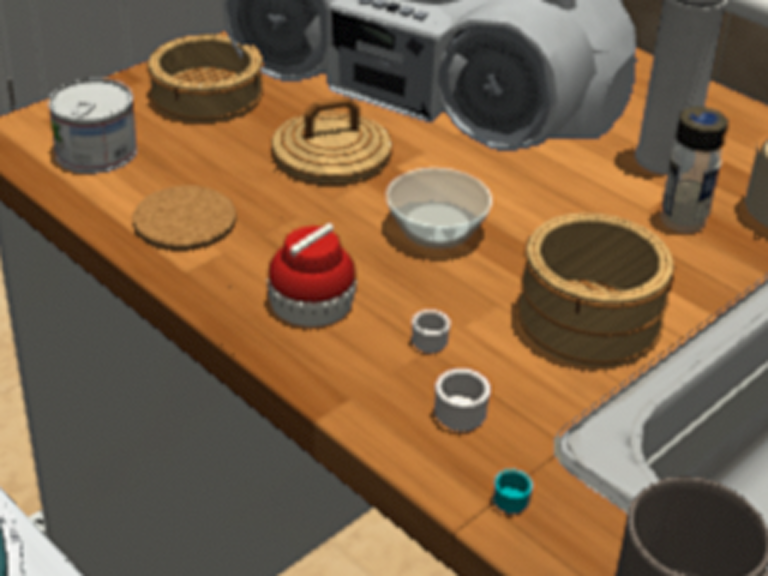

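The top view, zoomed, shows the deep basket at about px (344,167), the shallow one at (143,175) beside the boombox, and the lid at (212,166). The mat is at (212,237). Of the three cups, the larger white one at (350,235) is the dish; the other two are the small white cup and the turquoise one. Next I'll get precise fits.

```bash
cat >> h.py <<'E'
from scipy.optimize import least_squares
def fitc(q,r,ring=True):
    # annulus/disc points fit: known outer radius r, centre by robust edge
    from scipy.optimize import minimize
    c=(np.percentile(q,1,0)+np.percentile(q,99,0))[:2]/2
    f=least_squares(lambda c:np.hypot(*(q[:,:2]-c).T)-r,c,loss='soft_l1',f_scale=2)
    rr=np.hypot(*(q[:,:2]-f.x).T)
    return f.x,np.std(rr),np.median(rr)
E
python3 - <<'E'
from h import *
spec={'deep':((577,-161),62,72,50,75),'shallow':((566,312),36,46,50,75),'dish':((427,-167),24,34,17.5,28)}
for c in ['top','scene']:
    d=np.load(c+'0.npy');P=cloud(c,d).reshape(-1,3);P=P[d.ravel()>0]
    for n,(c0,z0,z1,r,R) in spec.items():
        q=P[(np.hypot(P[:,0]-c0[0],P[:,1]-c0[1])<R)&(P[:,2]>z0)&(P[:,2]<z1)]
        x,s,m=fitc(q,r); print(c,n,len(q),x.round(1),s.round(1),m.round(1),'z',np.median(q[:,2]).round(1), 'bbox',((q.min(0)+q.max(0))/2).round(1))
    near=lambda c0,R,z0,z1:P[(np.hypot(P[:,0]-c0[0],P[:,1]-c0[1])<R)&(P[:,2]>z0)&(P[:,2]<z1)]
    q=near((590,152),60,50,65); m=q.mean(0); e=np.linalg.svd(q[:,:2]-m[:2])[2][0]; print(c,'handle',len(q),m.round(1),np.degrees(np.arctan2(e[1],e[0])))
    q=near((590,152),70,9,30);print('lid bbox',((np.percentile(q,1,0)+np.percentile(q,99,0))/2).round(1),np.ptp(q,0))
    q=near((423,154),60,5.5,13);print('mat bbox',((np.percentile(q,1,0)+np.percentile(q,99,0))/2).round(1),q.mean(0).round(1),np.ptp(q,0))
    q=near((423,154),44,-5,15);print('mat z',q.mean(0)[2])
    b=P[(P[:,2]>80)&(P[:,0]<800)&(P[:,0]>450)&(P[:,1]>-350)&(P[:,1]<450)]
    for y in range(-350,450,50):
        k=b[(b[:,1]>=y)&(b[:,1]<y+50)]
        if len(k)>3: print(y,'minx',np.percentile(k[:,0],1).round(),'maxz',k[:,2].max().round())
E
```

```text
top deep 652 [ 578.5 -160.1] 3.1 50.3 z 66.3 bbox [ 579.1 -160.    66.8]
top shallow 606 [568.8 313.3] 3.8 50.1 z 40.9 bbox [572.5 313.   41. ]
top dish 71 [ 425.8 -164.7] 1.1 17.2 z 28.2 bbox [ 425.6 -164.9   28.6]
top handle 92 [590.4 151.9  57.7] 155.03499838046488
lid bbox [590.4 152.3  19.8] [111.90884684 108.59224119  20.03978759]
mat bbox [422.3 155.8   9.2] [422.  155.6   9. ] [112.28925186 112.28631662   7.46601482]
mat z 8.693426915521833
-250 minx 786.0 maxz 120.0
-200 minx 783.0 maxz 121.0
-150 minx 728.0 maxz 112.0
-100 minx 792.0 maxz 229.0
-50 minx 707.0 maxz 226.0
0 minx 699.0 maxz 166.0
50 minx 690.0 maxz 166.0
100 minx 669.0 maxz 145.0
150 minx 656.0 maxz 209.0
200 minx 647.0 maxz 212.0
250 minx 628.0 maxz 209.0
300 minx 614.0 maxz 170.0
350 minx 650.0 maxz 128.0
scene deep 761 [ 578.6 -162.8] 3.3 50.0 z 65.9 bbox [ 579.7 -162.6   65.9]
scene shallow 450 [570.2 310.7] 5.0 50.6 z 40.0 bbox [574.7 311.2  41. ]
scene dish 148 [ 427.1 -166.2] 1.1 17.2 z 27.4 bbox [ 427.4 -164.9   27.3]
scene handle 91 [590.7 149.6  55.8] 156.32146812612558
lid bbox [588.5 148.   18.7] [110.004164   112.67593329  20.89490893]
mat bbox [423.9 153.5   8.5] [422.9 152.8   8.4] [88.19580672 89.35920455  6.80429372]
mat z 7.577170044624412
-250 minx 789.0 maxz 119.0
-200 minx 740.0 maxz 119.0
-150 minx 730.0 maxz 109.0
-100 minx 792.0 maxz 225.0
-50 minx 708.0 maxz 220.0
0 minx 700.0 maxz 163.0
50 minx 687.0 maxz 164.0
100 minx 669.0 maxz 142.0
150 minx 655.0 maxz 208.0
200 minx 647.0 maxz 209.0
250 minx 629.0 maxz 206.0
300 minx 614.0 maxz 157.0
```

Call:
send_rows(
  jaw=[0.45,0.45,0.45,0.45,0.45],
  dp=[
    [0.0155,-0.0368,0],
    [0.031,-0.0736,0],
    [0.0465,-0.1104,0],
    [0.062,-0.1472,0],
    [0.0775,-0.184,0],
  ],
  rotation=[
    [0,0,4.7],
    [0,0,9.4],
    [0,0,14.1],
    [0,0,18.8],
    [0,0,23.5],
  ],
  squeeze=30,
)

```text
t: 1.32
eef_pos: [348.5, 432.6, 302.7]
eef_rot: [-0.003, 3.141, 0.0]
ft_force: [1.0, 0.1, 1.1]
gripper_width: 0.693
```

Call:
send_rows(
  jaw=[0.45,0.45,0.45,0.45,0.45],
  dp=[
    [0.016,-0.038,0],
    [0.032,-0.076,0],
    [0.048,-0.114,0],
    [0.064,-0.152,0],
    [0.08,-0.19,0],
  ],
  rotation=[
    [0,0,0],
    [0,0,0],
    [0,0,0],
    [0,0,0],
    [0,0,0],
  ],
)

```text
t: 1.73
eef_pos: [428.7, 240.7, 303.0]
eef_rot: [-0.004, 3.141, 0.001]
ft_force: [1.3, 0.3, -0.2]
gripper_width: 0.454
```

Call:
send_rows(
  jaw=[0.45,0.45,0.45,0.45,0.45],
  dp=[
    [0.016,-0.038,0],
    [0.032,-0.076,0],
    [0.048,-0.114,0],
    [0.064,-0.152,0],
    [0.08,-0.19,0],
  ],
  rotation=[
    [0,0,0],
    [0,0,0],
    [0,0,0],
    [0,0,0],
    [0,0,0],
  ],
)

```text
t: 2.15
eef_pos: [508.9, 48.5, 303.4]
eef_rot: [-0.003, 3.14, 0.001]
ft_force: [0.6, 0.8, 0.4]
gripper_width: 0.449
```

Call:
send_rows(
  jaw=[0.45,0.45,0.45,0.45,0.45],
  dp=[
    [0.016,-0.038,-0.015],
    [0.032,-0.076,-0.03],
    [0.048,-0.114,-0.045],
    [0.064,-0.14,-0.06],
    [0.07,-0.15,-0.07],
  ],
  rotation=[
    [0,0,0],
    [0,0,0],
    [0,0,0],
    [0,0,0],
    [0,0,0],
  ],
)

```text
t: 2.57
eef_pos: [579.8, -105.4, 231.4]
eef_rot: [0.001, 3.141, 0.0]
ft_force: [0.3, 0.1, -0.2]
gripper_width: 0.445
```

```bash
python3 - <<'E'
from h import *
o=get_obs(); print(o['eef_pos'])
cal=calibration('wrist');p,d=capture('wrist'); save('w1',p)
print(np.array(cal['world_from_camera']).round(2))
P=cloud('wrist',d,cal).reshape(-1,3);P=P[d.ravel()>0]
q=P[(np.hypot(P[:,0]-578,P[:,1]+161)<75)&(P[:,2]>62)&(P[:,2]<72)]
x,s,m=fitc(q,50); print(len(q),x,s,m,np.median(q[:,2]),q.min(0),q.max(0))
E
```

```text
[ 579.76701431 -105.35522561  231.38367666]
[[ 0.0000e+00  9.7000e-01  2.5000e-01  5.1042e+02]
 [ 1.0000e+00 -0.0000e+00  0.0000e+00 -1.0487e+02]
 [ 0.0000e+00  2.5000e-01 -9.7000e-01  3.1348e+02]
 [ 0.0000e+00  0.0000e+00  0.0000e+00  1.0000e+00]]
3687 [ 578.49388836 -159.32150957] 3.0179649915585904 49.54784142772376 65.89242468950184 [ 523.70446256 -214.65062301   62.00285059] [ 630.18375921 -104.72895114   68.23117122]
```

View pics/w1.png

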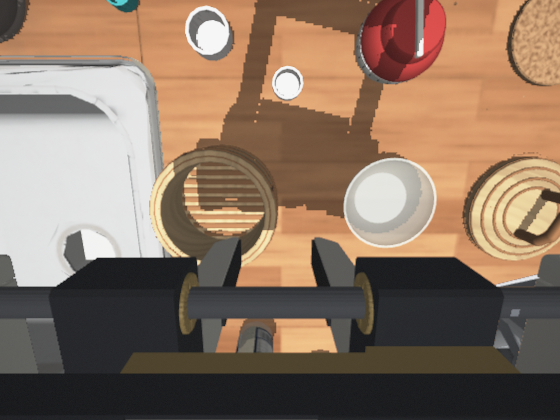

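Call:
send_rows(
  jaw=[0.45,0.45,0.45,0.45,0.45],
  dp=[
    [-0.001,-0.0025,-0.025],
    [-0.0015,-0.005,-0.05],
    [-0.0015,-0.005,-0.075],
    [-0.0015,-0.005,-0.1],
    [-0.0015,-0.005,-0.105],
  ],
  rotation=[
    [0,0,0],
    [0,0,0],
    [0,0,0],
    [0,0,0],
    [0,0,0],
  ],
)

```text
t: 3.03
eef_pos: [576.5, -109.2, 120.7]
eef_rot: [-0.001, -3.135, -0.003]
ft_force: [-1.4, -0.2, -0.2]
gripper_width: 0.453
```

Call:
send_rows(
  jaw=[0.3,0.2,0.1,0.0,0.0],
  dp=[
    [0,0,0],
    [0,0,0],
    [0,0,0],
    [0,0,0],
    [0,0,0],
  ],
  rotation=[
    [0,0,0],
    [0,0,0],
    [0,0,0],
    [0,0,0],
    [0,0,0],
  ],
  squeeze=30,
)

```text
t: 3.45
eef_pos: [577.0, -109.2, 122.1]
eef_rot: [-0.001, -3.137, -0.002]
ft_force: [0.3, -1.9, 2.0]
gripper_width: 0.14
```

Call:
send_rows(
  jaw=[0.0,0.0,0.0,0.0,0.0],
  dp=[
    [0,0,0],
    [0,0,0],
    [0,0,0],
    [0,0,0],
    [0,0,0],
  ],
  rotation=[
    [0,0,0],
    [0,0,0],
    [0,0,0],
    [0,0,0],
    [0,0,0],
  ],
)

```text
t: 3.87
eef_pos: [577.1, -109.1, 122.3]
eef_rot: [-0.001, -3.137, -0.002]
ft_force: [-0.1, 1.2, 1.6]
gripper_width: 0.106
```

Call:
send_rows(
  jaw=[0.0,0.0,0.0,0.0,0.0],
  dp=[
    [0,0,0.01],
    [0,0,0.03],
    [0,0,0.055],
    [0,0,0.08],
    [0,0,0.1],
  ],
  rotation=[
    [0,0,0],
    [0,0,0],
    [0,0,0],
    [0,0,0],
    [0,0,0],
  ],
)

```text
t: 4.28
eef_pos: [577.1, -109.2, 224.9]
eef_rot: [-0.001, -3.138, -0.002]
ft_force: [-0.0, 0.1, -2.2]
gripper_width: 0.106
```

```bash
cat >> h.py <<'E'
def rim(cam,c0,z0,z1,R=75,name=None,r=50):
    o=get_obs(); cal=calibration(cam);p,d=capture(cam)
    if name: save(name,p)
    P=cloud(cam,d,cal).reshape(-1,3);P=P[d.ravel()>0]
    q=P[(np.hypot(P[:,0]-c0[0],P[:,1]-c0[1])<R)&(P[:,2]>z0)&(P[:,2]<z1)]
    x,s,m=fitc(q,r)
    k=q[np.abs(np.hypot(*(q[:,:2]-x).T)-r)<6]
    A=np.c_[k[:,:2]-x,np.ones(len(k))]; pl=np.linalg.lstsq(A,k[:,2],rcond=None)[0]
    print(cam,o['t'],'tcp',np.round(o['eef_pos'],1),'n',len(q),'ctr',x.round(1),'std',s.round(1),'r',m.round(1),'plane tilt',pl[:2].round(3),'z',pl[2].round(1),'bbox',q.min(0).round(),q.max(0).round())
    return P
E
python3 - <<'E'
from h import *
rim('top',(578,-160),150,185,name='t2'); rim('wrist',(578,-160),150,185,name='w2'); rim('scene',(578,-160),150,185,name='s2')
E
```

```text
top 4.2833 tcp [ 577.1 -109.2  224.9] n 264 ctr [ 578.5 -157.1] std 3.3 r 50.0 plane tilt [ 0.063 -0.025] z 170.3 bbox [ 524. -196.  150.] [ 556. -111.  174.]
wrist 4.3333 tcp [ 578.  -109.4  228.9] n 11393 ctr [ 580.1 -155.3] std 4.8 r 49.5 plane tilt [-0.009  0.028] z 169.5 bbox [ 525. -213.  150.] [625. -89. 185.]
scene 4.3833 tcp [ 578.  -109.4  226.6] n 1876 ctr [ 578.5 -162.2] std 6.6 r 50.1 plane tilt [0.006 0.009] z 163.5 bbox [ 524. -216.  150.] [637. -89. 185.]
```

View pics/s2.png

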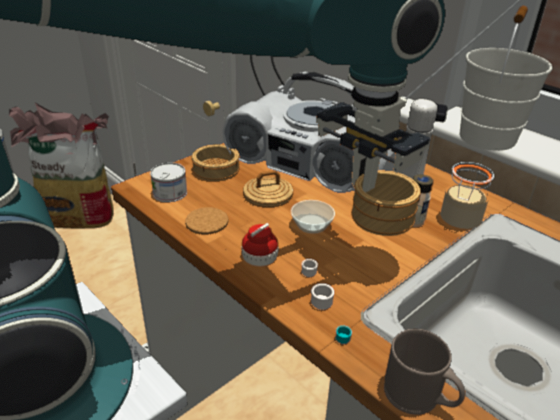

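Call:
send_rows(
  jaw=[0.0,0.0,0.0,0.0,0.0],
  dp=[
    [-0.01,0.02,0.0],
    [-0.027,0.054,0.0],
    [-0.044,0.088,0.0],
    [-0.061,0.122,0.0],
    [-0.078,0.156,0.0],
  ],
  rotation=[
    [0,0,0],
    [0,0,0],
    [0,0,0],
    [0,0,0],
    [0,0,0],
  ],
)

```text
t: 4.85
eef_pos: [498.0, 47.8, 222.2]
eef_rot: [-0.002, -3.138, -0.001]
ft_force: [1.0, 1.0, -1.1]
gripper_width: 0.108
```

Call:
send_rows(
  jaw=[0.0,0.0,0.0,0.0,0.0],
  dp=[
    [-0.017,0.034,0.0],
    [-0.034,0.068,0.0],
    [-0.051,0.102,0.0],
    [-0.065,0.13,0.0],
    [-0.075,0.15,0.0],
  ],
  rotation=[
    [0,0,0],
    [0,0,0],
    [0,0,0],
    [0,0,0],
    [0,0,0],
  ],
)

```text
t: 5.27
eef_pos: [421.2, 199.7, 220.9]
eef_rot: [-0.0, -3.136, -0.001]
ft_force: [0.1, 0.5, -2.1]
gripper_width: 0.108
```

Call:
send_rows(
  jaw=[0.0,0.0,0.0,0.0,0.0],
  dp=[
    [0,0.003,-0.02],
    [0,0.005,-0.045],
    [0,0.005,-0.065],
    [0,0.005,-0.08],
    [0,0.005,-0.083],
  ],
  rotation=[
    [0,0,0],
    [0,0,0],
    [0,0,0],
    [0,0,0],
    [0,0,0],
  ],
)

```text
t: 5.68
eef_pos: [419.6, 204.1, 133.8]
eef_rot: [0.0, -3.131, 0.003]
ft_force: [-0.6, -0.0, -2.6]
gripper_width: 0.111
```

```bash
python3 - <<'E'
from h import *
rim('top',(422,154),64,90,name='t3'); rim('scene',(422,154),64,90,name='s3');rim('wrist',(422,154),64,90,name='w3')
E
```

```text
top 5.6833 tcp [419.6 204.1 133.8] n 341 ctr [421.2 152.8] std 3.3 r 50.7 plane tilt [-0.008  0.008] z 77.9 bbox [370.  99.  65.] [477. 191.  85.]
scene 5.7333 tcp [420.  204.2 135. ] n 1096 ctr [421.6 149.3] std 6.2 r 49.7 plane tilt [-0.004  0.006] z 74.4 bbox [368.  96.  64.] [478. 223.  90.]
wrist 5.7833 tcp [420.6 204.4 136.7] n 10469 ctr [422.3 157.9] std 4.7 r 49.7 plane tilt [-0.01   0.017] z 78.7 bbox [367. 100.  64.] [467. 225.  90.]
```

View pics/s3.png

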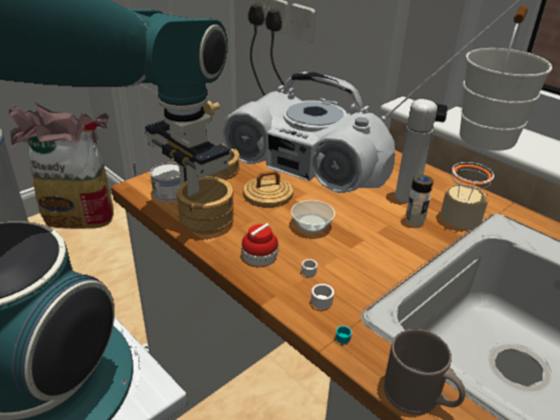

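Call:
send_rows(
  jaw=[0.0,0.0,0.0,0.0,0.0],
  dp=[
    [0,0,-0.003],
    [0.0,0,-0.006],
    [0.0,0,-0.007],
    [0.0,0,-0.007],
    [0.0,0,-0.007],
  ],
  rotation=[
    [0,0,0],
    [0,0,0],
    [0,0,0],
    [0,0,0],
    [0,0,0],
  ],
)

```text
t: 6.25
eef_pos: [421.1, 204.6, 131.0]
eef_rot: [-0.0, -3.136, -0.001]
ft_force: [-0.3, 1.7, -1.5]
gripper_width: 0.099
```

Call:
send_rows(
  jaw=[0.0,0.0,0.0],
  dp=[
    [0,0,-0.001],
    [0.0,0,-0.002],
    [0.0,0,-0.002],
  ],
  rotation=[
    [0,0,0],
    [0,0,0],
    [0,0,0],
  ],
)

```text
t: 6.5
eef_pos: [421.4, 204.8, 130.2]
eef_rot: [-0.0, -3.136, -0.001]
ft_force: [-5.4, -1.2, 11.4]
gripper_width: 0.103
```

Call:
send_rows(
  jaw=[0.2,0.3,0.4,0.4,0.4],
  dp=[
    [0,0,0],
    [0,0,0],
    [0,0,0],
    [0,0,0],
    [0,0,0],
  ],
  rotation=[
    [0,0,0],
    [0,0,0],
    [0,0,0],
    [0,0,0],
    [0,0,0],
  ],
)

```text
t: 6.92
eef_pos: [421.4, 204.7, 130.1]
eef_rot: [-0.0, -3.136, -0.001]
ft_force: [-0.2, -0.0, -0.4]
gripper_width: 0.389
```

Call:
send_rows(
  jaw=[0.4,0.4,0.4,0.4,0.4],
  dp=[
    [0,0,0.01],
    [0,0,0.03],
    [0,0,0.06],
    [0,0,0.09],
    [0,0,0.12],
  ],
  rotation=[
    [0,0,0],
    [0,0,0],
    [0,0,0],
    [0,0,0],
    [0,0,0],
  ],
)

```text
t: 7.33
eef_pos: [421.1, 204.6, 252.2]
eef_rot: [-0.0, -3.136, -0.001]
ft_force: [0.5, 0.3, 0.1]
gripper_width: 0.4
```

```bash
python3 - <<'E'
from h import *
rim('top',(422,154),68,80,name='t4'); rim('scene',(422,154),68,80,name='s4');rim('wrist',(422,154),68,80,name='w4')
rim('top',(567,312),36,46);rim('scene',(567,312),36,46);rim('wrist',(567,312),36,46)
E
```

```text
top 7.3333 tcp [421.1 204.6 252.2] n 376 ctr [423.9 153.8] std 3.3 r 50.3 plane tilt [-0.001  0.01 ] z 74.7 bbox [368.  99.  68.] [479. 178.  80.]
scene 7.3833 tcp [422.2 205.1 258.5] n 695 ctr [423.3 151.5] std 3.4 r 50.3 plane tilt [0.003 0.007] z 73.0 bbox [368.  97.  68.] [481. 210.  78.]
wrist 7.4333 tcp [422.3 205.1 255.8] n 3694 ctr [422.4 156.8] std 3.2 r 49.7 plane tilt [ 0.002 -0.001] z 73.4 bbox [367. 102.  68.] [475. 212.  77.]
top 7.4833 tcp [421.9 204.9 253. ] n 566 ctr [569.2 313.7] std 3.9 r 49.8 plane tilt [-0.004  0.001] z 40.7 bbox [513. 258.  36.] [632. 368.  46.]
scene 7.5333 tcp [421.5 204.8 251. ] n 450 ctr [570.6 310.8] std 5.0 r 50.4 plane tilt [0.009 0.001] z 39.8 bbox [516. 258.  36.] [634. 369.  46.]
wrist 7.5833 tcp [421.2 204.6 249.8] n 44 ctr [569.8 310.7] std 0.8 r 50.0 plane tilt [-0.167  1.035] z 90.5 bbox [568. 260.  36.] [596. 267.  42.]
```

View pics/w4.png

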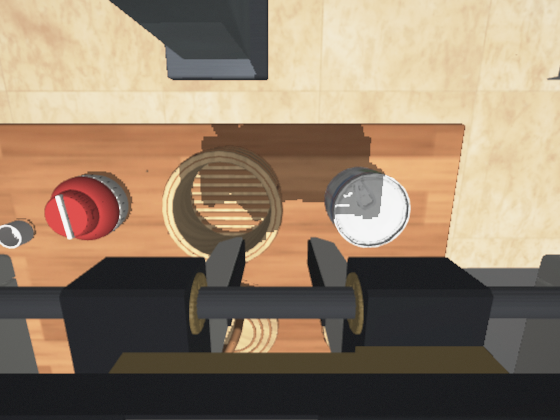

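```bash
python3 - <<'E'
from h import *
for c in ['top','scene']:
    d=np.load(c+'0.npy');P=cloud(c,d).reshape(-1,3);P=P[d.ravel()>0]
    q=P[(np.hypot(P[:,0]-567,P[:,1]-312)<62)&(P[:,2]>37)&(P[:,2]<45)]
    for it in range(3):
        x,s,m=fitc(q,50); q=q[np.abs(np.hypot(*(q[:,:2]-x).T)-50)<7]
    print(c,x,s,m,len(q))
    for z in range(0,220,20):
        k=P[(P[:,2]>=z+5)&(P[:,2]<z+25)&(P[:,1]>200)&(P[:,1]<380)&(P[:,0]>600)]
        if z<40:k=k[np.hypot(k[:,0]-567,k[:,1]-312)>64]
        if len(k)>2:
            i=k[:,0].argmin(); print(z+5,z+25,len(k),'minx',k[i].round())
a=cv2.imread('pics/scene0.png');cv2.imwrite('pics/z5.png',cv2.resize(a[100:230,150:340],None,fx=4,fy=4,interpolation=cv2.INTER_CUBIC))
E
```

```text
top [568.61244875 313.41468391] 3.1471636054789003 50.11301840303851 537
5 25 480 minx [600. 204.  17.]
25 45 410 minx [627. 288.  29.]
45 65 519 minx [600. 346.  46.]
65 85 520 minx [610. 335.  72.]
85 105 753 minx [611. 334.  89.]
105 125 1700 minx [614. 327. 108.]
125 145 4227 minx [619. 320. 126.]
145 165 432 minx [634. 288. 146.]
165 185 48 minx [773. 294. 173.]
185 205 278 minx [775. 276. 195.]
205 225 281 minx [783. 243. 207.]
scene [569.48393953 311.09702579] 3.2184702137927808 50.07641029016385 352
5 25 89 minx [626. 285.  21.]
25 45 262 minx [626. 276.  27.]
45 65 398 minx [610. 327.  55.]
65 85 563 minx [610. 330.  81.]
85 105 749 minx [613. 333.  92.]
105 125 971 minx [616. 329. 108.]
125 145 1658 minx [621. 316. 126.]
145 165 514 minx [646. 281. 145.]
165 185 454 minx [773. 292. 168.]
185 205 582 minx [776. 275. 192.]
205 225 506 minx [785. 245. 206.]
```

View pics/z5.png

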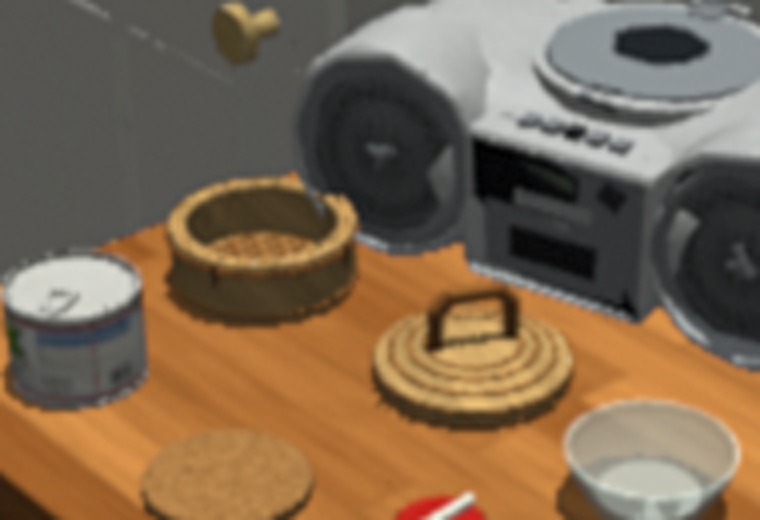

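Call:
send_rows(
  jaw=[0.4,0.4,0.4,0.4,0.4],
  dp=[
    [0.03,0.012,0.0],
    [0.06,0.024,0],
    [0.09,0.036,-0.01],
    [0.12,0.048,-0.03],
    [0.143,0.0575,-0.05],
  ],
  rotation=[
    [0,0,0],
    [0,0,0],
    [0,0,0],
    [0,0,0],
    [0,0,0],
  ],
)

```text
t: 8.05
eef_pos: [565.7, 262.7, 197.2]
eef_rot: [-0.001, -3.134, 0.0]
ft_force: [0.3, -0.1, 1.6]
gripper_width: 0.397
```

```bash
python3 - <<'E'
from h import *
P=rim('wrist',(568,312),36,46,R=60,name='w6')
print(get_obs()['eef_rot'])
E
```

```text
wrist 8.05 tcp [565.7 262.7 197.2] n 3621 ctr [569.3 314.4] std 3.0 r 49.7 plane tilt [0.001 0.001] z 39.8 bbox [514. 260.  36.] [619. 369.  42.]
[-7.71622437e-04 -3.12918595e+00  3.62003496e-03]
```

View pics/w6.png

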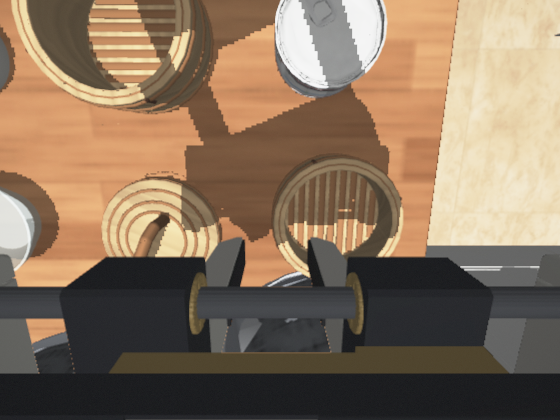

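Call:
send_rows(
  jaw=[0.4,0.4,0.4,0.4,0.4],
  dp=[
    [-0.001,0,-0.02],
    [-0.001,0,-0.045],
    [-0.001,0,-0.07],
    [-0.001,0,-0.085],
    [-0.001,0,-0.09],
  ],
  rotation=[
    [0,0,0],
    [0,0,0],
    [0,0,0],
    [0,0,0],
    [0,0,0],
  ],
)

```text
t: 8.52
eef_pos: [564.5, 262.5, 97.7]
eef_rot: [-0.001, -3.124, 0.007]
ft_force: [-0.6, -0.5, 0.1]
gripper_width: 0.401
```

Call:
send_rows(
  jaw=[0.3,0.2,0.1,0.0,0.0],
  dp=[
    [0,0,0],
    [0,0,0],
    [0,0,0],
    [0,0,0],
    [0,0,0],
  ],
  rotation=[
    [0,0,0],
    [0,0,0],
    [0,0,0],
    [0,0,0],
    [0,0,0],
  ],
  squeeze=30,
)

```text
t: 8.93
eef_pos: [565.0, 262.6, 99.0]
eef_rot: [-0.001, -3.126, 0.006]
ft_force: [0.6, -1.7, 5.1]
gripper_width: 0.106
```

Call:
send_rows(
  jaw=[0.0,0.0,0.0,0.0,0.0],
  dp=[
    [0,0,0],
    [0,0,0],
    [0,0,0],
    [0,0,0],
    [0,0,0],
  ],
  rotation=[
    [0,0,0],
    [0,0,0],
    [0,0,0],
    [0,0,0],
    [0,0,0],
  ],
)

```text
t: 9.35
eef_pos: [565.1, 262.6, 99.1]
eef_rot: [-0.001, -3.126, 0.006]
ft_force: [1.4, -0.8, 2.6]
gripper_width: 0.11
```

Call:
send_rows(
  jaw=[0.0,0.0,0.0,0.0,0.0],
  dp=[
    [0,0,0.006],
    [-0.01,0,0.007],
    [-0.025,0,0.008],
    [-0.035,0,0.012],
    [-0.04,0,0.02],
  ],
  rotation=[
    [0,0,0],
    [0,0,0],
    [0,0,0],
    [0,0,0],
    [0,0,0],
  ],
)

```text
t: 9.77
eef_pos: [523.2, 262.5, 118.8]
eef_rot: [-0.0, -3.125, 0.007]
ft_force: [0.1, 0.0, -1.0]
gripper_width: 0.108
```

Call:
send_rows(
  jaw=[0.0,0.0,0.0,0.0,0.0],
  dp=[
    [-0.005,0,0.02],
    [-0.005,0,0.05],
    [-0.005,0,0.08],
    [-0.005,0,0.11],
    [-0.005,0,0.13],
  ],
  rotation=[
    [0,0,0],
    [0,0,0],
    [0,0,0],
    [0,0,0],
    [0,0,0],
  ],
)

```text
t: 10.18
eef_pos: [518.1, 262.6, 253.0]
eef_rot: [0.0, -3.128, 0.004]
ft_force: [0.6, -0.5, -0.2]
gripper_width: 0.107
```

```bash
python3 - <<'E'
from h import *
o=get_obs();z=o['eef_pos'][2]-99.1+40; x=o['eef_pos'][0]; print(z,o['eef_rot'],o['ft_force'])
rim('top',(x,312),z-6,z+6,R=62,name='t7'); rim('scene',(x,312),z-6,z+6,R=62,name='s7');rim('wrist',(x,312),z-6,z+6,R=62,name='w7')
E
```

```text
193.8952575688742 [ 1.00700032e-04 -3.12808065e+00  4.31521576e-03] [ 0.5938154  -0.53253586 -0.21667043]
top 10.1833 tcp [518.1 262.6 253. ] n 262 ctr [520.5 309.8] std 3.3 r 50.0 plane tilt [ 0.04  -0.002] z 195.6 bbox [465. 267. 188.] [493. 356. 199.]
scene 10.2333 tcp [518.8 262.9 256.4] n 476 ctr [522.3 306.8] std 4.1 r 50.2 plane tilt [ 0.007 -0.002] z 194.7 bbox [468. 250. 188.] [574. 367. 200.]
wrist 10.2833 tcp [518.8 262.9 253.8] n 8621 ctr [522.  310.9] std 3.9 r 50.0 plane tilt [ 0.012 -0.003] z 194.2 bbox [467. 251. 188.] [565. 367. 200.]
```

View pics/s7.png

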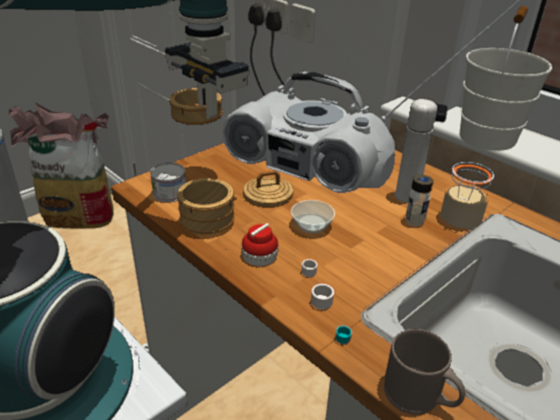

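View pics/w7.png

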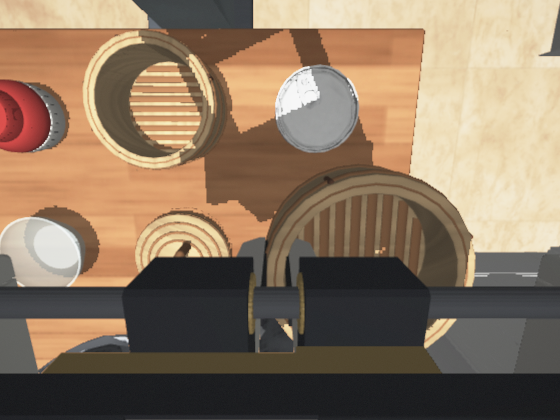

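Call:
send_rows(
  jaw=[0.0,0.0,0.0,0.0,0.0],
  dp=[
    [-0.015,-0.025,0.0],
    [-0.035,-0.057,0.0],
    [-0.056,-0.09,0.0],
    [-0.078,-0.125,0.0],
    [-0.093,-0.15,-0.005],
  ],
  rotation=[
    [0,0,0],
    [0,0,0],
    [0,0,0],
    [0,0,0],
    [0,0,0],
  ],
)

```text
t: 10.75
eef_pos: [423.5, 111.0, 245.2]
eef_rot: [0.0, -3.127, 0.005]
ft_force: [0.8, 0.4, -1.2]
gripper_width: 0.105
```

Call:
send_rows(
  jaw=[0.0,0.0,0.0,0.0,0.0],
  dp=[
    [-0.002,-0.003,-0.01],
    [-0.004,-0.006,-0.025],
    [-0.005,-0.008,-0.04],
    [-0.005,-0.008,-0.055],
    [-0.005,-0.008,-0.06],
  ],
  rotation=[
    [0,0,0],
    [0,0,0],
    [0,0,0],
    [0,0,0],
    [0,0,0],
  ],
)

```text
t: 11.17
eef_pos: [417.7, 103.3, 181.6]
eef_rot: [0.001, -3.123, 0.006]
ft_force: [-0.3, 0.4, -1.1]
gripper_width: 0.105
```

```bash
python3 - <<'E'
from h import *
z=get_obs()['eef_pos'][2]-99.1+40
rim('top',(421,154),z-5,z+7,R=62,name='t8'); z=get_obs()['eef_pos'][2]-99.1+40;rim('scene',(421,154),z-5,z+7,R=62,name='s8');rim('wrist',(421,154),z-5,z+7,R=62,name='w8')
a=cv2.imread('pics/s8.png');cv2.imwrite('pics/s8z.png',cv2.resize(a[100:260,120:320],None,fx=3.7,fy=3.7,interpolation=cv2.INTER_CUBIC))
print(get_obs()['eef_pos'])
E
```

```text
Traceback (most recent call last):
  File "h.py", line 22, in rim
    x,s,m=fitc(q,r)
          ~~~~^^^^^
  File "h.py", line 13, in fitc
    c=(np.percentile(q,1,0)+np.percentile(q,99,0))[:2]/2
       ~~~~~~~~~~~~~^^^^^^^
IndexError: index -1 is out of bounds for axis 0 with size 0
```

Top view is fully blocked by the arm; I'll use scene and wrist.

```bash
python3 - <<'E'
from h import *
z=get_obs()['eef_pos'][2]-99.1+40;rim('scene',(421,154),z-5,z+7,R=62,name='s8');rim('wrist',(421,154),z-5,z+7,R=62,name='w8')
a=cv2.imread('pics/s8.png');cv2.imwrite('pics/s8z.png',cv2.resize(a[100:260,120:320],None,fx=3.7,fy=3.7,interpolation=cv2.INTER_CUBIC))
print(get_obs()['eef_pos'],get_obs()['eef_rot'])
E
```

```text
scene 11.2167 tcp [417.7 103.4 181.8] n 449 ctr [420.7 148.7] std 4.8 r 50.0 plane tilt [-0.006  0.003] z 121.6 bbox [366.  94. 118.] [453. 206. 130.]
wrist 11.2667 tcp [418.1 103.4 183.3] n 8561 ctr [420.9 151.4] std 3.9 r 50.0 plane tilt [ 0.006 -0.005] z 123.7 bbox [365.  93. 118.] [464. 207. 130.]
[418.4449783  103.44528739 184.52814783] [ 1.23183054e-03 -3.12568598e+00  5.38364605e-03]
```

View pics/s8z.png

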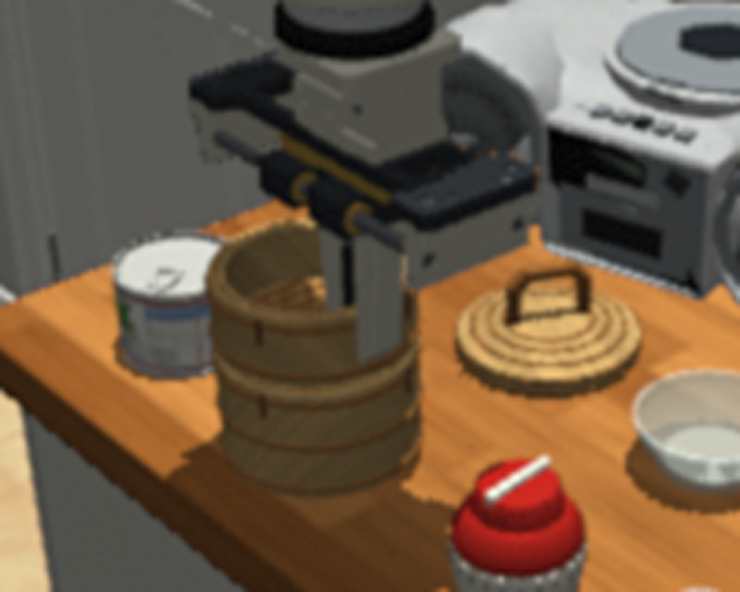

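Call:
send_rows(
  jaw=[0.0,0.0,0.0,0.0,0.0],
  dp=[
    [0.001,0.001,-0.002],
    [0.002,0.001,-0.004],
    [0.002,0.001,-0.006],
    [0.002,0.001,-0.008],
    [0.002,0.001,-0.01],
  ],
  rotation=[
    [0,0,0],
    [0,0,0],
    [0,0,0],
    [0,0,0],
    [0,0,0],
  ],
)

```text
t: 11.73
eef_pos: [420.5, 104.5, 174.5]
eef_rot: [0.001, -3.126, 0.005]
ft_force: [0.8, 0.4, -0.5]
gripper_width: 0.11
```

Call:
send_rows(
  jaw=[0.0,0.0],
  dp=[
    [0,0,-0.001],
    [0,0,-0.001],
  ],
  rotation=[
    [0,0,0],
    [0,0,0],
  ],
)

```text
t: 11.9
eef_pos: [420.5, 104.4, 173.4]
eef_rot: [0.001, -3.126, 0.005]
ft_force: [0.4, 0.3, 0.1]
gripper_width: 0.109
```

Call:
send_rows(
  jaw=[0.0,0.0,0.0],
  dp=[
    [0,0,-0.001],
    [0,0,-0.001],
    [0,0,-0.001],
  ],
  rotation=[
    [0,0,0],
    [0,0,0],
    [0,0,0],
  ],
)

```text
t: 12.15
eef_pos: [420.7, 104.4, 173.0]
eef_rot: [0.001, -3.127, 0.006]
ft_force: [-1.3, -2.2, 4.9]
gripper_width: 0.109
```

Contact at the expected height, so I release and lift.

Call:
send_rows(
  jaw=[0.2,0.3,0.35,0.35,0.35],
  dp=[
    [0,0,0],
    [0,0,0],
    [0,0,0],
    [0,0,0],
    [0,0,0],
  ],
  rotation=[
    [0,0,0],
    [0,0,0],
    [0,0,0],
    [0,0,0],
    [0,0,0],
  ],
)

```text
t: 12.57
eef_pos: [420.6, 104.4, 172.9]
eef_rot: [0.001, -3.127, 0.006]
ft_force: [0.1, -0.1, 0.0]
gripper_width: 0.349
```

Call:
send_rows(
  jaw=[0.35,0.35,0.35,0.35,0.35],
  dp=[
    [0,0,0.01],
    [0,0,0.03],
    [0,0,0.06],
    [0,0,0.09],
    [0,0,0.11],
  ],
  rotation=[
    [0,-0.2,0],
    [0,-0.4,0],
    [0,-0.8,0],
    [0,-0.8,0],
    [0,-0.8,0],
  ],
)

```text
t: 12.98
eef_pos: [420.7, 104.4, 286.5]
eef_rot: [-0.001, 3.14, -0.005]
ft_force: [1.1, -0.5, 1.0]
gripper_width: 0.351
```

```bash
python3 - <<'E'
from h import *
rim('scene',(423,154),109,119,R=62,name='s9');rim('wrist',(423,154),109,119,R=62,name='w9');print(get_obs()['eef_rot'])
a=cv2.imread('pics/s9.png');cv2.imwrite('pics/s9z.png',cv2.resize(a[100:260,120:320],None,fx=3.7,fy=3.7,interpolation=cv2.INTER_CUBIC))
E
```

```text
scene 12.9833 tcp [420.7 104.4 286.5] n 663 ctr [424.1 148.9] std 3.3 r 50.2 plane tilt [0.002 0.004] z 113.3 bbox [369.  95. 109.] [480. 206. 118.]
wrist 13.0333 tcp [421.2 104.5 289.7] n 3595 ctr [423.  152.4] std 3.2 r 49.7 plane tilt [0.001 0.001] z 113.5 bbox [368.  97. 109.] [472. 208. 116.]
[-1.15682572e-03  3.13707068e+00 -3.93938014e-03]
```

View pics/s9z.png

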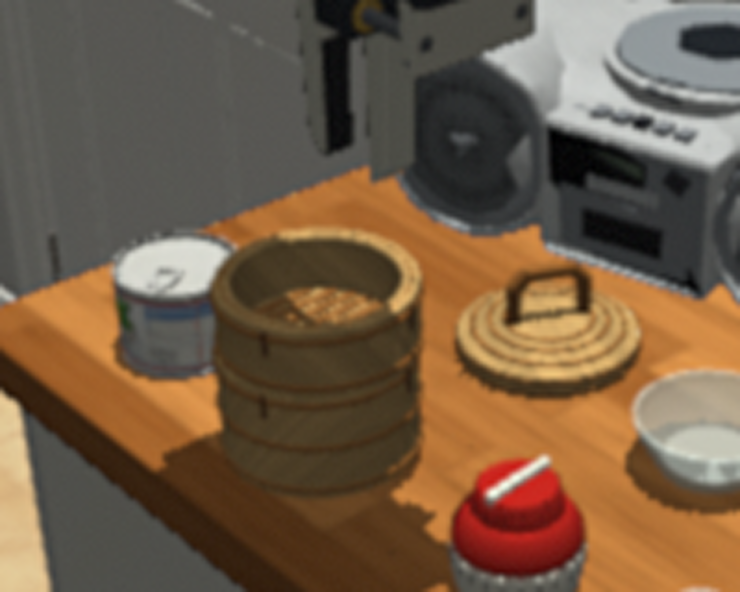

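View pics/w9.png

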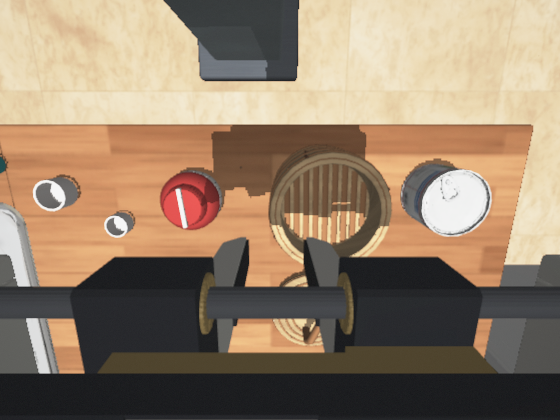

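Call:
send_rows(
  jaw=[0.75,0.75,0.75,0.75,0.75],
  dp=[
    [0.001,-0.03,0.0],
    [0.002,-0.068,-0.005],
    [0.003,-0.106,-0.01],
    [0.004,-0.144,-0.02],
    [0.005,-0.182,-0.03],
  ],
  rotation=[
    [0,0,0],
    [0,0,0],
    [0,0,0],
    [0,0,0],
    [0,0,0],
  ],
)

```text
t: 13.5
eef_pos: [425.7, -79.1, 256.9]
eef_rot: [-0.002, 3.136, -0.004]
ft_force: [0.4, -0.3, -0.1]
gripper_width: 0.658
```

Call:
send_rows(
  jaw=[0.75,0.75,0.75,0.75,0.75],
  dp=[
    [0.001,-0.03,-0.02],
    [0.0,-0.055,-0.04],
    [0.0,-0.07,-0.06],
    [0.0,-0.08,-0.08],
    [0.0,-0.087,-0.09],
  ],
  rotation=[
    [0,0,0],
    [0,0,0],
    [0,0,0],
    [0,0,0],
    [0,0,0],
  ],
)

```text
t: 13.92
eef_pos: [424.7, -166.9, 164.1]
eef_rot: [0.0, 3.139, -0.002]
ft_force: [-0.5, 0.7, 0.0]
gripper_width: 0.75
```

```bash
python3 - <<'E'
from h import *
rim('wrist',(426,-165),24,33,R=26,name='w10',r=17.5);rim('top',(426,-165),24,34,R=26,r=17.5,name='t10');rim('scene',(426,-165),24,34,R=26,r=17.5,name='s10');print(get_obs()['eef_pos'],get_obs()['eef_rot'])
E
```

```text
wrist 13.9167 tcp [ 424.7 -166.9  164.1] n 631 ctr [ 425.7 -164.4] std 0.9 r 17.1 plane tilt [-0.004  0.   ] z 27.6 bbox [ 407. -183.   24.] [ 444. -146.   30.]Traceback (most recent call last):
  File "<stdin>", line 2, in <module>
  File "h.py", line 22, in rim
    x,s,m=fitc(q,r)
          ~~~~^^^^^
  File "h.py", line 13, in fitc
    c=(np.percentile(q,1,0)+np.percentile(q,99,0))[:2]/2
       ~~~~~~~~~~~~~^^^^^^^
    return _quantile_unchecked(
        a, q, axis, out, overwrite_input, method, keepdims, weights)
    return _ureduce(a,
                    func=_quantile_ureduce_func,
    ...<5 lines>...
                    overwrite_input=overwrite_input,
                    method=method)
    r = func(a, **kwargs)
    result = _quantile(arr,
                       quantiles=q,
    ...<2 lines>...
                       out=out,
                       weights=wgt)
    slices_having_nans = np.isnan(arr[-1, ...])
                                  ~~~^^^^^^^^^
IndexError: index -1 is out of bounds for axis 0 with size 0
```

View pics/w10.png

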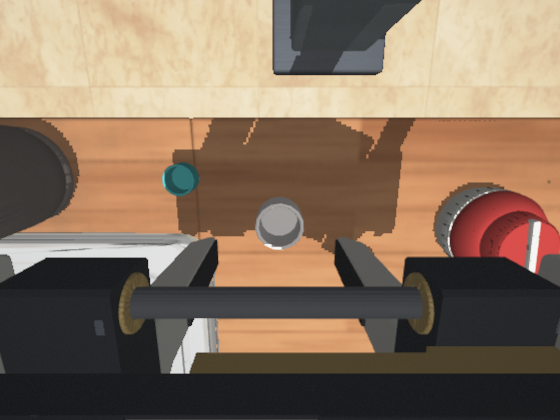

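Call:
send_rows(
  jaw=[0.75,0.75,0.75,0.75,0.75],
  dp=[
    [0.001,0.002,-0.02],
    [0.001,0.002,-0.04],
    [0.001,0.002,-0.055],
    [0.001,0.002,-0.065],
    [0.001,0.002,-0.07],
  ],
  rotation=[
    [0,0,0],
    [0,0,0],
    [0,0,0],
    [0,0,0],
    [0,0,0],
  ],
)

```text
t: 14.43
eef_pos: [426.1, -163.8, 94.9]
eef_rot: [-0.001, 3.14, -0.002]
ft_force: [0.1, 0.1, 0.2]
gripper_width: 0.749
```

Call:
send_rows(
  jaw=[0.65,0.55,0.45,0.35,0.3],
  dp=[
    [0,0,0],
    [0,0,0],
    [0,0,0],
    [0,0,0],
    [0,0,0],
  ],
  rotation=[
    [0,0,0],
    [0,0,0],
    [0,0,0],
    [0,0,0],
    [0,0,0],
  ],
  squeeze=15,
)

```text
t: 14.85
eef_pos: [426.4, -163.9, 95.6]
eef_rot: [-0.001, 3.139, -0.002]
ft_force: [-0.1, 0.1, -0.4]
gripper_width: 0.441
```

Call:
send_rows(
  jaw=[0.2,0.2,0.2,0.2,0.2],
  dp=[
    [0,0,0],
    [0,0,0],
    [0,0,0],
    [0,0,0],
    [0,0,0],
  ],
  rotation=[
    [0,0,0],
    [0,0,0],
    [0,0,0],
    [0,0,0],
    [0,0,0],
  ],
)

```text
t: 15.27
eef_pos: [426.4, -163.9, 95.6]
eef_rot: [-0.001, 3.139, -0.003]
ft_force: [-0.9, -0.2, 0.1]
gripper_width: 0.407
```

Call:
send_rows(
  jaw=[0.2,0.2,0.2,0.2,0.2],
  dp=[
    [0,0,0.015],
    [0,0,0.045],
    [0,0,0.08],
    [0,0,0.115],
    [0,0.005,0.15],
  ],
  rotation=[
    [0,0,0],
    [0,0,0],
    [0,0,0],
    [0,0,0],
    [0,0,0],
  ],
)

```text
t: 15.68
eef_pos: [426.0, -159.1, 247.2]
eef_rot: [-0.001, 3.139, -0.003]
ft_force: [0.4, -0.7, -0.9]
gripper_width: 0.41
```

Call:
send_rows(
  jaw=[0.2,0.2,0.2,0.2,0.2],
  dp=[
    [0,0.02,0.01],
    [0,0.055,0.015],
    [0,0.09,0.015],
    [-0.001,0.125,0.015],
    [-0.001,0.16,0.015],
  ],
  rotation=[
    [0,0,0],
    [0,0,0],
    [0,0,0],
    [0,0,0],
    [0,0,0],
  ],
)

```text
t: 16.1
eef_pos: [424.5, 2.3, 262.4]
eef_rot: [0.0, 3.138, -0.003]
ft_force: [1.1, -0.3, -1.1]
gripper_width: 0.406
```

Call:
send_rows(
  jaw=[0.2,0.2,0.2,0.2,0.2],
  dp=[
    [0,0.035,0],
    [0,0.07,0],
    [0,0.105,0],
    [-0.001,0.13,0],
    [-0.001,0.145,0],
  ],
  rotation=[
    [0,0,0],
    [0,0,0],
    [0,0,0],
    [0,0,0],
    [0,0,0],
  ],
)

```text
t: 16.52
eef_pos: [423.0, 149.7, 262.4]
eef_rot: [-0.003, 3.139, -0.002]
ft_force: [-0.2, -0.1, -0.6]
gripper_width: 0.408
```

```bash
python3 - <<'E'
from h import *
rim('wrist',(423,154),109,119,R=62,name='w11');print(get_obs()['eef_pos'],get_obs()['eef_rot'])
rim('wrist',(423,154),95,128,R=62);rim('scene',(423,154),109,119,R=62,name='s11')
E
```

```text
wrist 16.5167 tcp [423.  149.7 262.4] n 3389 ctr [423.4 153.3] std 3.2 r 49.9 plane tilt [0.005 0.   ] z 113.7 bbox [368.  97. 109.] [475. 209. 116.]
[423.11952686 150.66643914 262.28662558] [-3.25984257e-03  3.13879231e+00 -1.16331940e-03]
wrist 16.5667 tcp [423.1 150.7 262.3] n 3784 ctr [423.  153.2] std 3.4 r 49.5 plane tilt [-0.038 -0.   ] z 111.7 bbox [368.  98.  95.] [474. 210. 116.]
scene 16.6167 tcp [423.2 149.2 262.2] n 670 ctr [423.9 149. ] std 3.4 r 50.1 plane tilt [0.    0.005] z 113.2 bbox [369.  94. 109.] [480. 207. 118.]
```

View pics/w11.png

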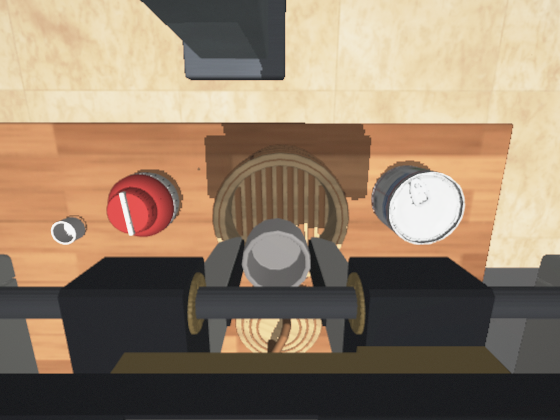

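View pics/s11.png

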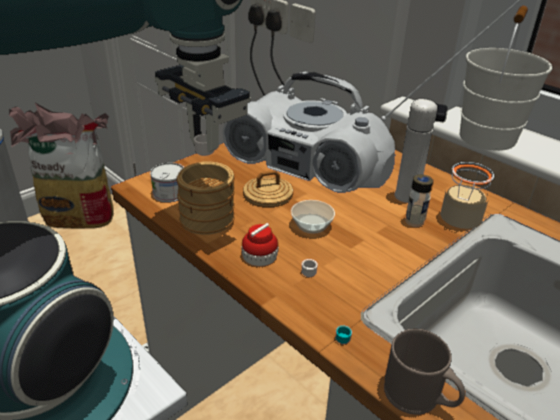

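Call:
send_rows(
  jaw=[0.2,0.2,0.2,0.2,0.2],
  dp=[
    [0,0.002,-0.01],
    [0,0.004,-0.025],
    [0,0.004,-0.04],
    [0,0.004,-0.05],
    [0,0.004,-0.055],
  ],
  rotation=[
    [0,0,0],
    [0,0,0],
    [0,0,0],
    [0,0,0],
    [0,0,0],
  ],
)

```text
t: 17.08
eef_pos: [423.0, 151.2, 205.3]
eef_rot: [-0.001, 3.141, -0.004]
ft_force: [-0.2, -0.1, 0.1]
gripper_width: 0.407
```

Call:
send_rows(
  jaw=[0.2,0.2,0.2,0.2,0.2],
  dp=[
    [0,0.002,-0.006],
    [0,0.002,-0.012],
    [0,0.002,-0.018],
    [0,0.002,-0.023],
    [0,0.002,-0.026],
  ],
  rotation=[
    [0,0,0],
    [0,0,0],
    [0,0,0],
    [0,0,0],
    [0,0,0],
  ],
)

```text
t: 17.5
eef_pos: [422.9, 153.2, 178.7]
eef_rot: [-0.001, 3.141, -0.004]
ft_force: [-0.1, -0.2, -0.8]
gripper_width: 0.405
```

Call:
send_rows(
  jaw=[0.2,0.2,0.2,0.2],
  dp=[
    [0,0,-0.001],
    [0,0,-0.002],
    [0,0,-0.002],
    [0,0,-0.002],
  ],
  rotation=[
    [0,0,0],
    [0,0,0],
    [0,0,0],
    [0,0,0],
  ],
)

```text
t: 17.83
eef_pos: [423.0, 153.2, 177.0]
eef_rot: [-0.001, 3.141, -0.004]
ft_force: [0.1, 0.4, -0.4]
gripper_width: 0.408
```

Call:
send_rows(
  jaw=[0.2,0.2,0.2,0.2],
  dp=[
    [0,0,-0.001],
    [0,0,-0.0015],
    [0,0,-0.0015],
    [0,0,-0.0015],
  ],
  rotation=[
    [0,0,0],
    [0,0,0],
    [0,0,0],
    [0,0,0],
  ],
)

```text
t: 18.17
eef_pos: [423.1, 153.3, 175.6]
eef_rot: [-0.001, 3.14, -0.004]
ft_force: [0.6, -0.1, -0.1]
gripper_width: 0.405
```

Call:
send_rows(
  jaw=[0.2,0.2,0.2],
  dp=[
    [0,0,-0.001],
    [0,0,-0.001],
    [0,0,-0.001],
  ],
  rotation=[
    [0,0,0],
    [0,0,0],
    [0,0,0],
  ],
)

```text
t: 18.42
eef_pos: [423.2, 153.3, 175.5]
eef_rot: [-0.001, 3.14, -0.004]
ft_force: [-4.7, -2.6, 9.8]
gripper_width: 0.411
```

Seated (9.8 N). Open slightly and withdraw.

Call:
send_rows(
  jaw=[0.44,0.47,0.48,0.48,0.48],
  dp=[
    [0,0,0],
    [0,0,0],
    [0,0,0],
    [0,0,0],
    [0,0,0],
  ],
  rotation=[
    [0,0,0],
    [0,0,0],
    [0,0,0],
    [0,0,0],
    [0,0,0],
  ],
)

```text
t: 18.83
eef_pos: [423.2, 153.3, 175.3]
eef_rot: [-0.001, 3.14, -0.004]
ft_force: [-0.3, -0.4, 0.2]
gripper_width: 0.481
```

Call:
send_rows(
  jaw=[0.48,0.48,0.48,0.48,0.48],
  dp=[
    [0,0,0.005],
    [0,0,0.02],
    [0,0,0.045],
    [0,0,0.075],
    [0,0,0.105],
  ],
  rotation=[
    [0,0,0],
    [0,0,0],
    [0,0,0],
    [0,0,0],
    [0,0,0],
  ],
)

```text
t: 19.25
eef_pos: [422.8, 153.2, 281.7]
eef_rot: [-0.001, 3.141, -0.004]
ft_force: [0.4, 0.2, 0.1]
gripper_width: 0.479
```

```bash
python3 - <<'E'
from h import *
o=get_obs();print(o['ft_force'])
rim('wrist',(423,154),109,119,R=62,name='w12');P=rim('wrist',(423,154),103,112,R=26,r=17.5);rim('scene',(423,154),103,112,R=26,r=17.5,name='s12')
a=cv2.imread('pics/s12.png');cv2.imwrite('pics/s12z.png',cv2.resize(a[100:260,120:320],None,fx=3.7,fy=3.7,interpolation=cv2.INTER_CUBIC))
E
```

```text
[0.42988172 0.21803628 0.13356235]
wrist 19.25 tcp [422.8 153.2 281.7] n 3966 ctr [422.9 153.3] std 4.2 r 49.6 plane tilt [0.001 0.   ] z 113.5 bbox [368.  97. 109.] [479. 209. 117.]
wrist 19.3 tcp [423.8 153.5 288.1] n 457 ctr [422.4 153.2] std 0.9 r 17.1 plane tilt [-0.006 -0.001] z 107.4 bbox [404. 135. 103.] [441. 171. 110.]
scene 19.35 tcp [424.  153.5 285.5] n 130 ctr [424.  150.8] std 1.5 r 16.9 plane tilt [0.011 0.015] z 106.6 bbox [405. 132. 103.] [443. 170. 110.]
```

View pics/s12z.png

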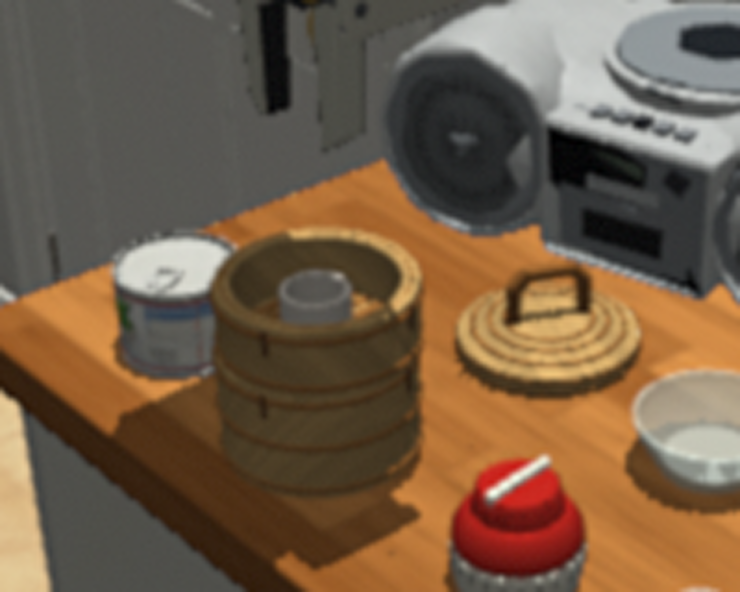

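View pics/w12.png

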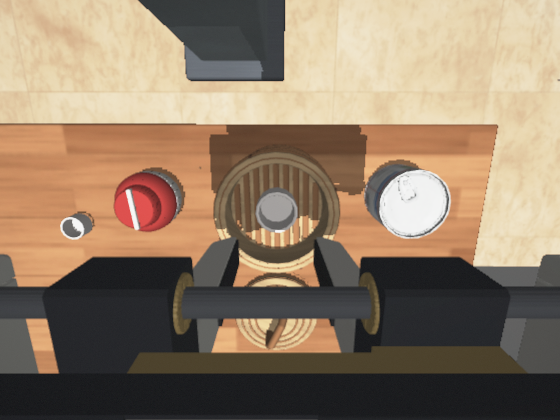

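```bash
python3 - <<'E'
from h import *
Q=[]
for c in ['top','scene']:
    d=np.load(c+'0.npy');P=cloud(c,d).reshape(-1,3);Q.append(P[d.ravel()>0])
p,d=capture('wrist');P=np.concatenate(Q)
B=P[(P[:,0]>600)&(P[:,0]<760)&(P[:,1]>20)&(P[:,1]<330)&(P[:,2]>95)]
for y in range(20,330,20):
    s=''
    for z in range(95,215,20):
        k=B[(B[:,1]>=y)&(B[:,1]<y+20)&(B[:,2]>=z)&(B[:,2]<z+20)]
        s+=f'{k[:,0].min():.0f} ' if len(k)>2 else ' -  '
    print(y,s)
# body clearance vs jaw angle, TCP z 118..
for zt in (117,125,130):
  for a in range(30,111,5):
    j=np.array([np.cos(np.radians(a)),np.sin(np.radians(a))]);n=np.array([j[1],-j[0]])
    k=B[B[:,2]>zt-3][:,:2]-np.array([590.5,151])
    u=np.abs(k@j)-94;v=np.abs(k@n)-37.5
    dist=np.where((u<0)&(v<0),np.maximum(u,v),np.hypot(np.maximum(u,0),np.maximum(v,0)))
    print(zt,a,dist.min().round(1),B[B[:,2]>zt-3][dist.argmin()].round())
E
```

```text
20 702 702 703  -   -   -  
40 696 699 698  -   -   -  
60 693 693 696  -   -   -  
80 685 687 694  -   -   -  
100 675 687 748  -   -   -  
120 668 673  -   -   -   -  
140 663 666  -   -   -   -  
160 657 662 742  -   -   -  
180 652 656 723  -   -   -  
200 646 658 744  -   -   -  
220 647 647  -   -   -   -  
240 639 640 643  -   -   -  
260 632 633 634  -   -   -  
280 627 626 626  -   -   -  
300 617 618 626  -   -   -  
320 613 617 654  -   -   -  
117 30 -20.6 [658. 181. 116.]
117 35 -21.6 [658. 181. 116.]
117 40 -20.2 [658. 185. 115.]
117 45 -18.7 [656. 190. 115.]
117 50 -16.8 [654. 199. 114.]
117 55 -12.8 [654. 199. 114.]
117 60 -9.9 [656. 209. 115.]
117 65 -8.5 [652. 214. 115.]
117 70 -1.4 [652. 214. 115.]
117 75 -0.1 [651. 232. 120.]
117 80 3.8 [648. 237. 118.]
117 85 10.5 [646. 243. 129.]
117 90 16.5 [643. 251. 133.]
117 95 22.0 [640. 256. 134.]
117 100 29.6 [640. 256. 134.]
117 105 35.4 [658. 181. 116.]
117 110 31.7 [678. 112. 114.]
125 30 2.8 [655. 232. 123.]
125 35 2.3 [650. 234. 122.]
125 40 4.9 [650. 234. 122.]
125 45 6.7 [650. 234. 122.]
125 50 7.7 [650. 234. 122.]
125 55 8.0 [650. 234. 122.]
125 60 7.5 [650. 234. 122.]
125 65 6.2 [650. 234. 122.]
125 70 4.2 [650. 234. 122.]
125 75 1.4 [650. 234. 122.]
125 80 4.2 [648. 238. 122.]
125 85 10.5 [646. 243. 129.]
125 90 16.5 [643. 251. 133.]
125 95 22.0 [640. 256. 134.]
125 100 29.6 [640. 256. 134.]
125 105 37.6 [640. 256. 134.]
125 110 34.5 [691.  85. 131.]
130 30 7.8 [649. 237. 128.]
130 35 2.9 [649. 237. 128.]
130 40 5.8 [649. 237. 128.]
130 45 7.9 [649. 237. 128.]
130 50 9.2 [649. 237. 128.]
130 55 9.7 [649. 237. 128.]
130 60 9.5 [649. 237. 128.]
130 65 8.5 [649. 237. 128.]
130 70 6.6 [649. 237. 128.]
130 75 4.0 [649. 237. 128.]
130 80 4.9 [649. 237. 128.]
130 85 10.5 [646. 243. 129.]
130 90 16.5 [643. 251. 133.]
130 95 22.0 [640. 256. 134.]
130 100 29.6 [640. 256. 134.]
130 105 37.6 [640. 256. 134.]
130 110 34.5 [691.  85. 131.]
```

Call:
send_rows(
  jaw=[0.5,0.5,0.5,0.5,0.5],
  dp=[
    [0.025,0,0],
    [0.06,-0.001,0],
    [0.095,-0.002,-0.01],
    [0.13,-0.002,-0.04],
    [0.165,-0.002,-0.065],
  ],
  rotation=[
    [0,0,0],
    [0,0,0],
    [0,0,0],
    [0,0,0],
    [0,0,0],
  ],
)

```text
t: 19.87
eef_pos: [584.7, 151.1, 217.1]
eef_rot: [-0.001, 3.139, -0.003]
ft_force: [0.3, -0.4, -0.0]
gripper_width: 0.495
```

```bash
python3 - <<'E'
from h import *
o=get_obs();print(o['eef_pos'],o['eef_rot'])
cal=calibration('wrist');p,d=capture('wrist');save('w13',p)
P=cloud('wrist',d,cal).reshape(-1,3);P=P[d.ravel()>0]
q=P[(np.hypot(P[:,0]-590,P[:,1]-151)<40)&(P[:,2]>50)&(P[:,2]<65)]
m=q.mean(0);e=np.linalg.svd(q[:,:2]-m[:2])[2][0];print(len(q),m,q.min(0),q.max(0),np.degrees(np.arctan2(e[1],e[0])))
q=P[(np.hypot(P[:,0]-590,P[:,1]-151)<70)&(P[:,2]>8)&(P[:,2]<30)];print(np.percentile(q,.5,0),np.percentile(q,99.5,0))
E
```

```text
[584.74767126 151.07018651 217.12699077] [-1.19668390e-03  3.13937882e+00 -3.35201606e-03]
596 [588.58126453 153.631634    56.89152788] [567.38285598 140.69669003  50.01537215] [613.37112301 165.88580101  60.49178402] -24.695803594491903
[537.26548002 100.16594963  11.61542155] [642.89878864 206.2075507   25.30186349]
```

View pics/w13.png

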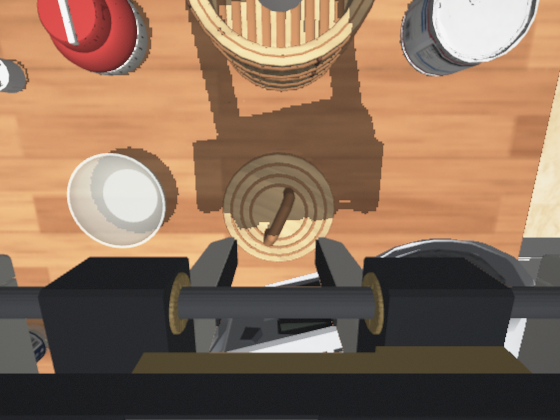

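Call:
send_rows(
  jaw=[0.5,0.5,0.5,0.5,0.5],
  dp=[
    [0.003,0.001,-0.015],
    [0.005,0.0015,-0.035],
    [0.005,0.0015,-0.055],
    [0.005,0.0015,-0.075],
    [0.005,0.0015,-0.085],
  ],
  rotation=[
    [0,0,0],
    [0,0,0],
    [0,0,0],
    [0,0,0],
    [0,0,0],
  ],
)

```text
t: 20.33
eef_pos: [591.1, 151.7, 119.6]
eef_rot: [0.0, -3.131, 0.008]
ft_force: [-0.5, 0.3, -0.7]
gripper_width: 0.499
```

Call:
send_rows(
  jaw=[0.5,0.45,0.4],
  dp=[
    [0,0,0],
    [0,0,0],
    [0,0,0],
  ],
  rotation=[
    [0,0,0],
    [0,0,0],
    [0,0,0],
  ],
  squeeze=10,
)

```text
t: 20.58
eef_pos: [591.2, 151.8, 120.2]
eef_rot: [0.0, -3.131, 0.008]
ft_force: [-0.1, -0.0, 0.0]
gripper_width: 0.423
```

Call:
send_rows(
  jaw=[0.35,0.3,0.25,0.2,0.17],
  dp=[
    [0,0,0.002],
    [0,0,0.002],
    [0,0,0.002],
    [0,0,0.002],
    [0,0,0.002],
  ],
  rotation=[
    [0,0,0],
    [0,0,0],
    [0,0,0],
    [0,0,0],
    [0,0,0],
  ],
)

```text
t: 21.0
eef_pos: [591.3, 151.8, 122.6]
eef_rot: [0.0, -3.131, 0.008]
ft_force: [-0.5, 1.6, 0.1]
gripper_width: 0.187
```

Call:
send_rows(
  jaw=[0.14,0.12,0.1,0.08,0.06],
  dp=[
    [0,0,0],
    [0,0,0],
    [0,0,0],
    [0,0,0],
    [0,0,0],
  ],
  rotation=[
    [0,0,0],
    [0,0,0],
    [0,0,0],
    [0,0,0],
    [0,0,0],
  ],
)

```text
t: 21.42
eef_pos: [591.4, 151.8, 122.7]
eef_rot: [0.0, -3.132, 0.008]
ft_force: [-0.5, 0.4, 2.2]
gripper_width: 0.112
```

Call:
send_rows(
  jaw=[0.0,0.0,0.0,0.0,0.0],
  dp=[
    [0,0,0],
    [0,0,0],
    [0,0,0],
    [0,0,0],
    [0,0,0],
  ],
  rotation=[
    [0,0,0],
    [0,0,0],
    [0,0,0],
    [0,0,0],
    [0,0,0],
  ],
  squeeze=20,
)

```text
t: 21.83
eef_pos: [591.4, 151.8, 122.7]
eef_rot: [0.0, -3.132, 0.008]
ft_force: [-0.7, -0.3, 2.9]
gripper_width: 0.098
```

```bash
python3 - <<'E'
from h import *
o=get_obs();print(o['eef_pos'],o['eef_rot'],o['gripper_width'])
for c in ['wrist','scene']:
    p,d=capture(c);save(c+'14',p)
a=cv2.imread('pics/scene14.png');cv2.imwrite('pics/s14z.png',cv2.resize(a[80:240,160:360],None,fx=3.7,fy=3.7,interpolation=cv2.INTER_CUBIC))
E
```

```text
[591.37623829 151.83567855 122.71235552] [ 2.21584226e-04 -3.13159037e+00  7.90900268e-03] 0.09791725144731456
```

View pics/s14z.png

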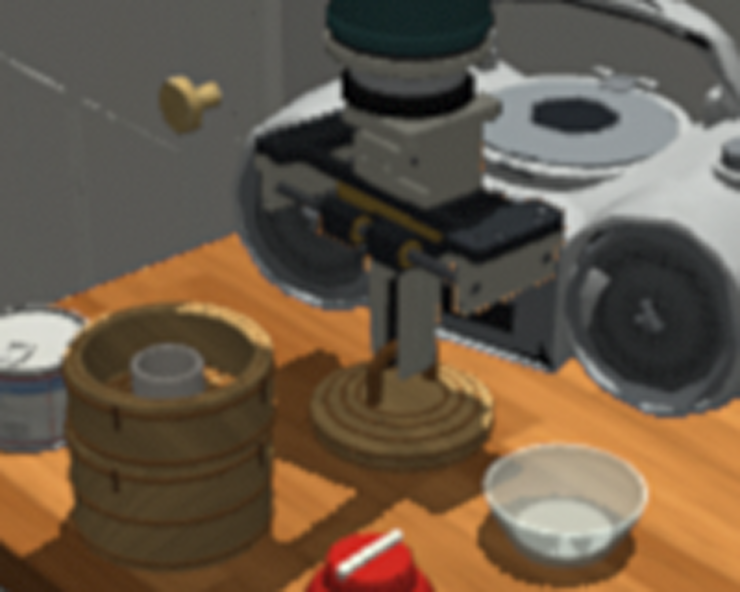

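View pics/wrist14.png

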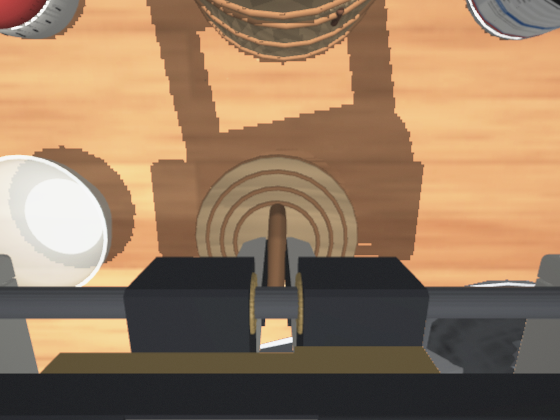

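Call:
send_rows(
  jaw=[0.0,0.0,0.0,0.0,0.0],
  dp=[
    [0,0,0.01],
    [0,0,0.035],
    [0,0,0.07],
    [0,0,0.105],
    [0,0,0.14],
  ],
  rotation=[
    [0,0,0],
    [0,0,0],
    [0,0,0],
    [0,0,0],
    [0,0,0],
  ],
)

```text
t: 22.35
eef_pos: [590.9, 151.7, 264.8]
eef_rot: [0.0, -3.131, 0.008]
ft_force: [1.0, 0.1, -1.7]
gripper_width: 0.098
```

Call:
send_rows(
  jaw=[0.0,0.0,0.0,0.0,0.0],
  dp=[
    [-0.01,0,0.008],
    [-0.025,0.0005,0.01],
    [-0.045,0.001,0.01],
    [-0.065,0.001,0.01],
    [-0.085,0.001,0.01],
  ],
  rotation=[
    [0,0,0],
    [0,0,0],
    [0,0,0],
    [0,0,0],
    [0,0,0],
  ],
)

```text
t: 22.77
eef_pos: [504.9, 152.7, 275.2]
eef_rot: [0.0, -3.131, 0.008]
ft_force: [-0.2, 0.4, 0.4]
gripper_width: 0.1
```

```bash
python3 - <<'E'
from h import *
o=get_obs();e=o['eef_pos'];print(e,o['eef_rot'],o['gripper_width'],o['ft_force'])
for c in ['scene','wrist','top']:
    cal=calibration(c);p,d=capture(c);save(c+'15',p);e=get_obs()['eef_pos']
    P=cloud(c,d,cal).reshape(-1,3);P=P[d.ravel()>0]; zb=e[2]-122.7
    q=P[(np.hypot(P[:,0]-e[0],P[:,1]-e[1])<62)&(P[:,2]>zb+4)&(P[:,2]<zb+27)]
    if len(q): print(c,e.round(1),len(q),np.percentile(q,1,0).round(),np.percentile(q,99,0).round())
    k=q[(q[:,2]>zb+10)&(q[:,2]<zb+19)&(np.hypot(q[:,0]-e[0],q[:,1]-e[1])>40)]
    if len(k)>20:
        A=np.c_[k[:,:2]-e[:2],np.ones(len(k))];print(np.linalg.lstsq(A,k[:,2]-zb,rcond=None)[0].round(3))
a=cv2.imread('pics/scene15.png');cv2.imwrite('pics/s15z.png',cv2.resize(a[60:260,140:340],None,fx=3,fy=3,interpolation=cv2.INTER_CUBIC))
E
```

```text
[504.90987174 152.70308797 275.23062551] [ 1.92243093e-04 -3.13116694e+00  7.86850273e-03] 0.10038054154127883 [-0.2499271   0.40801584  0.38175372]
scene [502.6 152.8 275.6] 1273 [451.  96. 157.] [552. 195. 179.]
[ 0.023  0.02  16.189]
wrist [504.1 152.8 275.7] 11961 [448. 100. 165.] [512. 205. 178.]
[ 1.7000e-02 -1.0000e-03  1.6691e+01]
top [505.2 152.8 275.7] 452 [448. 121. 160.] [480. 194. 178.]
[ 0.113 -0.026 21.377]
```

View pics/s15z.png

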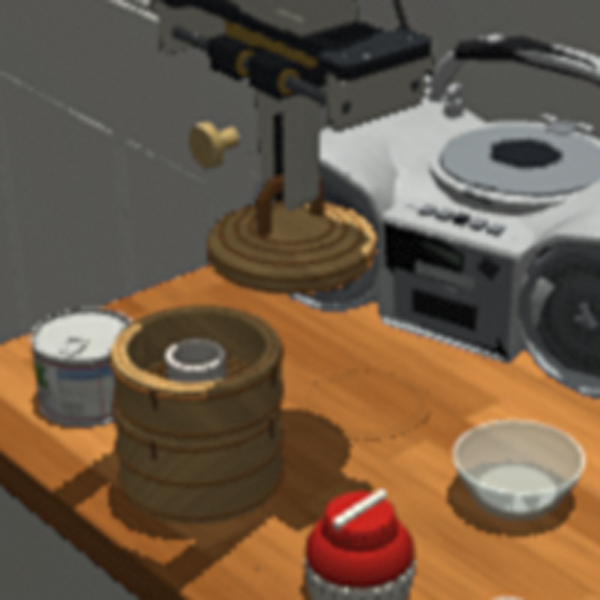

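View pics/wrist15.png

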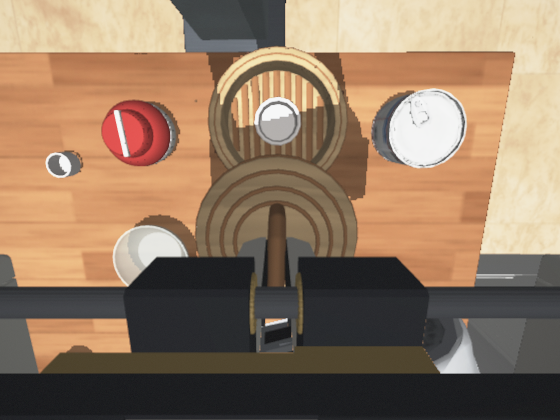

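Call:
send_rows(
  jaw=[0.0,0.0,0.0,0.0,0.0],
  dp=[
    [-0.01,0,0.0],
    [-0.03,0.001,0.0],
    [-0.05,0.001,0.0],
    [-0.07,0.001,-0.005],
    [-0.08,0.001,-0.01],
  ],
  rotation=[
    [0,0,0],
    [0,0,0],
    [0,0,0],
    [0,0,0],
    [0,0,0],
  ],
)

```text
t: 23.33
eef_pos: [423.9, 153.8, 265.9]
eef_rot: [0.001, -3.133, 0.007]
ft_force: [-0.2, -0.3, -0.6]
gripper_width: 0.099
```

Call:
send_rows(
  jaw=[0.0,0.0,0.0,0.0,0.0],
  dp=[
    [0,0,-0.004],
    [0,0,-0.008],
    [0,0,-0.013],
    [0,0,-0.017],
    [0,0,-0.02],
  ],
  rotation=[
    [0,0,0],
    [0,0,0],
    [0,0,0],
    [0,0,0],
    [0,0,0],
  ],
)

```text
t: 23.75
eef_pos: [424.4, 153.7, 245.1]
eef_rot: [0.001, -3.132, 0.008]
ft_force: [-0.3, 0.9, -0.7]
gripper_width: 0.101
```

Call:
send_rows(
  jaw=[0.0,0.0,0.0,0.0,0.0],
  dp=[
    [0,0,-0.002],
    [0,0,-0.004],
    [0,0,-0.006],
    [0,0,-0.007],
    [0,0,-0.007],
  ],
  rotation=[
    [0,0,0],
    [0,0,0],
    [0,0,0],
    [0,0,0],
    [0,0,0],
  ],
)

```text
t: 24.17
eef_pos: [424.4, 153.7, 237.9]
eef_rot: [0.001, -3.132, 0.008]
ft_force: [-0.3, 0.3, -1.2]
gripper_width: 0.101
```

```bash
python3 - <<'E'
from h import *
o=get_obs();print(o['eef_pos'],o['ft_force'])
for c in ['scene','wrist']:
    p,d=capture(c);save(c+'16',p)
a=cv2.imread('pics/scene16.png');cv2.imwrite('pics/s16z.png',cv2.resize(a[80:260,120:320],None,fx=3.3,fy=3.3,interpolation=cv2.INTER_CUBIC))
E
```

```text
[424.42130436 153.70875043 237.92076574] [-0.26720323  0.25103375 -1.24779399]
```

View pics/s16z.png

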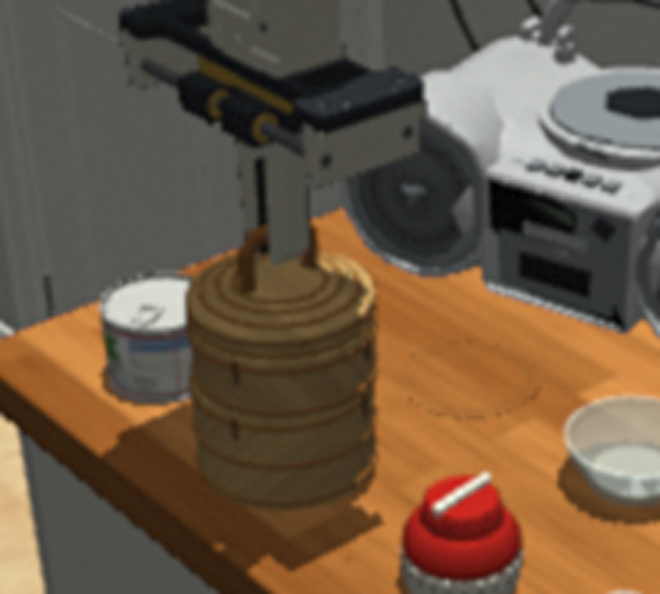

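Call:
send_rows(
  jaw=[0.0,0.0,0.0,0.0],
  dp=[
    [0,0,-0.001],
    [0,0,-0.0015],
    [0,0,-0.0015],
    [0,0,-0.0015],
  ],
  rotation=[
    [0,0,0],
    [0,0,0],
    [0,0,0],
    [0,0,0],
  ],
)

```text
t: 24.6
eef_pos: [424.4, 153.8, 236.7]
eef_rot: [0.001, -3.132, 0.008]
ft_force: [-0.4, 0.4, -1.4]
gripper_width: 0.102
```

Call:
send_rows(
  jaw=[0.0,0.0,0.0],
  dp=[
    [0,0,-0.001],
    [0,0,-0.001],
    [0,0,-0.001],
  ],
  rotation=[
    [0,0,0],
    [0,0,0],
    [0,0,0],
  ],
)

```text
t: 24.85
eef_pos: [424.6, 153.8, 236.7]
eef_rot: [0.001, -3.133, 0.007]
ft_force: [-2.7, -1.5, 6.8]
gripper_width: 0.097
```

Contact at the predicted height (236.7). Release and lift.

Call:
send_rows(
  jaw=[0.15,0.2,0.3,0.35,0.35],
  dp=[
    [0,0,0],
    [0,0,0],
    [0,0,0],
    [0,0,0],
    [0,0,0],
  ],
  rotation=[
    [0,0,0],
    [0,0,0],
    [0,0,0],
    [0,0,0],
    [0,0,0],
  ],
)

```text
t: 25.27
eef_pos: [424.6, 153.8, 236.5]
eef_rot: [0.001, -3.133, 0.007]
ft_force: [0.0, -0.1, 0.9]
gripper_width: 0.335
```

Call:
send_rows(
  jaw=[0.35,0.35,0.35,0.35,0.35],
  dp=[
    [0,0,0.01],
    [0,0,0.03],
    [0,0,0.06],
    [0,0,0.09],
    [0,0,0.12],
  ],
  rotation=[
    [0,0,0],
    [0,0,0],
    [0,0,0],
    [0,0,0],
    [0,0,0],
  ],
)

```text
t: 25.68
eef_pos: [424.3, 153.7, 358.7]
eef_rot: [0.001, -3.133, 0.007]
ft_force: [0.9, -0.1, 0.2]
gripper_width: 0.35
```

Call:
send_rows(
  jaw=[0.35,0.35,0.35,0.35,0.35],
  dp=[
    [0.01,-0.02,0],
    [0.02,-0.05,0],
    [0.03,-0.08,0],
    [0.04,-0.11,0],
    [0.05,-0.13,0],
  ],
  rotation=[
    [0,0,0],
    [0,0,0],
    [0,0,0],
    [0,0,0],
    [0,0,0],
  ],
)

```text
t: 26.1
eef_pos: [474.4, 21.6, 359.6]
eef_rot: [-0.0, -3.134, 0.008]
ft_force: [-0.6, 0.4, -0.2]
gripper_width: 0.351
```

```bash
python3 - <<'E'
from h import *
for c in ['scene','wrist','top']:
    cal=calibration(c);p,d=capture(c);save(c+'17',p)
    P=cloud(c,d,cal).reshape(-1,3);P=P[d.ravel()>0]
    near=P[np.hypot(P[:,0]-423,P[:,1]-154)<68]
    for z0,z1 in ((116,132),(80,112),(15,70),(164,180)):
        k=near[(near[:,2]>z0)&(near[:,2]<z1)]
        if len(k)>20: print(c,z0,z1,len(k),np.percentile(k,1,0).round(),np.percentile(k,99,0).round(),k.mean(0).round(1))
    k=near[(near[:,2]>121)&(near[:,2]<134)&(np.hypot(near[:,0]-423,near[:,1]-154)>42)]
    if len(k)>20:
        A=np.c_[k[:,:2]-[423,154],np.ones(len(k))];print('tilt',np.linalg.lstsq(A,k[:,2],rcond=None)[0].round(3))
    for t in ['timer','glass_bowl','food_tin']:
        for r in outline_of(c,t)[:1]:
            q=P_=cloud(c,d,cal)[r['region']&(d>0)]
            print(c,t,round(r['p'],2),np.percentile(q,2,0).round(),np.percentile(q,98,0).round())
a=cv2.imread('pics/scene17.png');cv2.imwrite('pics/s17z.png',cv2.resize(a[80:260,120:320],None,fx=3.3,fy=3.3,interpolation=cv2.INTER_CUBIC))
o=get_obs();print(o['t'],o['eef_pos'],o['ft_force'])
E
```

```text
scene 116 132 664 [371.  96. 116.] [477. 199. 132.] [406.3 124.1 126.2]
scene 80 112 811 [370.  95.  81.] [463. 174. 112.] [400.5 116.9  95.8]
scene 15 70 1248 [370.  98.  15.] [464. 175.  70.] [400.3 119.3  42.3]
scene 164 180 116 [401. 145. 164.] [448. 157. 175.] [423.2 149.6 169.7]
tilt [3.10000e-02 3.80000e-02 1.30443e+02]
scene timer 0.87 [400. -33.   6.] [455.  19.  64.]
scene glass_bowl 0.96 [537. -39.   2.] [622.  47.  35.]
scene food_tin 0.7 [392. 260.   4.] [456. 330.  58.]
wrist 116 132 2750 [370.  99. 117.] [478. 206. 132.] [419.9 143.3 128.9]
wrist 80 112 589 [372.  97.  80.] [469. 134. 112.] [416.1 106.4  95.6]
wrist 15 70 467 [372. 100.  15.] [463. 134.  63.] [413.1 108.1  36. ]
wrist 164 180 632 [400. 148. 164.] [448. 158. 174.] [423.4 152.  170.5]
tilt [5.00000e-03 8.00000e-03 1.30501e+02]
wrist timer 0.62 [401. -28.  32.] [463.  32.  64.]
wrist glass_bowl 0.6 [538. -20.   6.] [618.  45.  35.]
wrist food_tin 0.71 [393. 262.  13.] [462. 333.  58.]
top 116 132 296 [370.  98. 123.] [477. 207. 132.] [420.2 178.2 129.5]
top 164 180 113 [399. 148. 164.] [448. 158. 178.] [423.7 152.1 171.7]
tilt [3.00000e-03 0.00000e+00 1.30567e+02]
top timer 0.6 [403. -29.  35.] [445.  33.  67.]
26.7 [474.12040929  24.16746754 358.76760838] [-0.12021023  0.32428042 -0.59465255]
```

View pics/s17z.png

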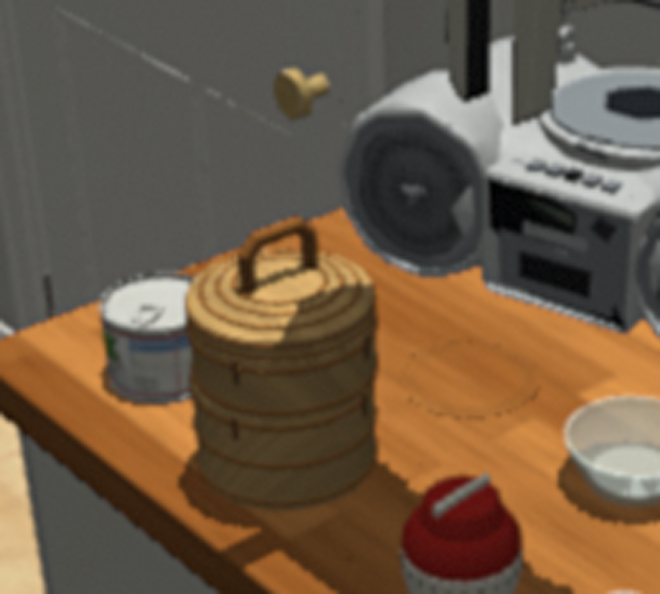

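View pics/wrist17.png

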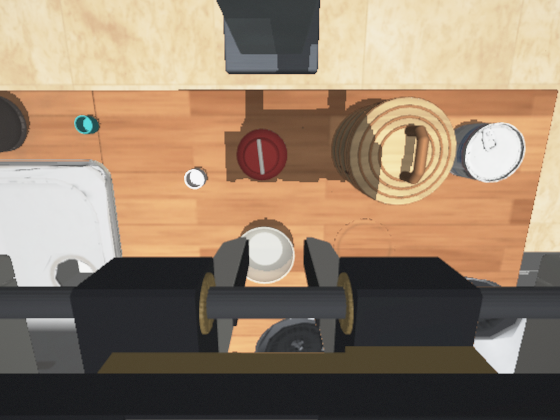

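```bash
python3 -c "
from station import *
o=get_obs();print(o['t'],abs(o['qd']).max());print(hand_in())"
```

```text
26.7 0.00436538619741441
the job is handed in; nothing more can be done
None
```

I stacked the steamer on the cork mat in the order asked, one piece at a time, and handed the job in at 26.7 s of the 104 s allowed. The hand-in gives no verdict, so what follows is my own last checks.

| Piece | Measured position | Offset | Limit |
|---|---|---|---|
| Deep basket | about (423, 155) mm | 1–2 mm from the mat centre | 15 mm |
| Shallow basket | about (423, 153.5) mm, level | 2–4 mm from the deep basket | 12 mm |
| Sauce dish (the larger white cup) | rim at z ≈ 107.5 mm, level | 1–2 mm from the shallow basket | 20 mm |
| Lid | about (423.5, 152.5) mm, level | 1–2 mm from the shallow basket | 12 mm |

- **Seating:** each piece met resistance within about 1 mm of its expected height before I released it. In the last pictures the lid's handle is at the expected height.
- **Bystanders:** the timer and glass bowl show no visible movement, and neither does the food tin. At hand-in the arm was still and clear of everything.
- **Where the cameras disagreed:** the scene camera read y about 3–4 mm lower than the wrist camera, and its lid tilt of 0.03–0.04 rad was higher than the near-zero from the other two. Both are within tolerance. The top camera's network missed the glass bowl and tin at the end, so those rest on the other two cameras.
- **Lid grasp:** I gripped the handle about 25° off square to stay clear of the boombox. The lid turned in place to line up with the fingers, as I had planned.

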